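# Park the trim-saw hood open and take out the sawn slice

## Robot

A 6-joint arm with a two-finger parallel gripper is mounted at the origin on the work surface. World frame = base frame: x ahead of the robot, y to its left, z up, the work surface at z = 0. Lengths are in m, angles in degrees, forces in N, time in s.
With the tool pointing down it reaches from about 0.375 to 0.9 m from the base axis. Payload 3.1 kg.
Tool frame: the origin (TCP) lies midway between the tips of the shut fingers; the grasp point (between the pads) lies 19 mm behind it; x points along the fingers, z is the direction in which the jaws open and shut, and the axes are right-handed (so a half turn about x gives the same grasp; the last joint's range is limited). The gripper opens to 87 mm and grips with 3 to 60 N. Pads are 19 mm wide; open, the fingers measure 117 mm over their backs; the gripper's body (75 mm by 190 mm) begins 51 mm behind the grasp point.
Start: joints at [60.247, 30.224, 82.088, -0, 67.689, -10.227], TCP at [0.209, 0.589, 0.223] pointing down, gripper open.
Joint ranges: [-176.69, 176.69], [-43.24, 126.21], [12.49, 139.97], [-82, 262], [0, 151.66], [-163.58, 163.58]. Speed limits (degrees/s): [159.86, 159.86, 180, 180, 180, 180].

## Interface

Orientations are given as a 3x3 rotation matrix whose columns are the frame's x, y, z axes.
In Python, from rig import * gives the robot as it stands.
- The arm moves only by the tool play_rows, never from a script. Its argument "rows" is a list that holds one entry, the list of rows, each a list of 7 numbers: the shift along the tool's x, y, z in m, then the turn, a rotation vector about the tool's x, y, z in degrees, then the finger opening in m, from 0 to 0.087. A call has 1 to 12 rows; each row is the pose to reach, as a shift and turn from the pose commanded when the call began, along the tool's axes at that moment; what a row does not reach only later rows make up. A row lasts 1/10 s, in which the tool goes at most 50 mm and 8.59 degrees, less where a joint would pass 70% of its speed; a pose out of reach is approached as far as the arm can. A call with a gripper value outside its range is refused whole. The fingers move at their own pace and stop on an object; the grip force is fixed at half the most. Time passes only in rows, so rows that repeat a pose let the fingers close. It gives the time, the measured TCP pose, the force and the opening at its end, in the units of the state.
- read_state(): the state, without advancing time (a new reading comes with each control period).
- capture(name): name is "side" or "top"; returns a dict with "pixels" (400x640x3 uint8, red, green, blue), "intrinsics" (3x3 intrinsics, pixels), "rvec" (rotation vector, rad) and "tvec" (3), from world to camera coordinates, as OpenCV has them. Camera axes: x right, y down, z forward; pixel columns grow to the right and rows downward; lengths in m; the calibration is good to about 2 mm. A picture is of the moment at which its call begins. There is no depth.
- hand_in(): hands the job in, once; it reports no verdict.
Trained networks look in the newest picture that a camera, given by its name, has taken for a name from the list of things; names that differ only in an ending like _2 or _b are one class to them, and where a whole thing is asked for, a point or a joint stands for the part that bears it (a point fixed in the world has none). Each returns a list of dicts, best first, with "p" (0 to 1); they miss things now and then, are a little off and sometimes report something else, mostly with a low value. They report only what shows in the picture. A call takes as long as a camera call. They do not tell look-alikes from the thing itself.
- trace(camera, target): "mask" (400x640 bool, what is visible of it) and "at" ([column, row] in pixels, amid what is visible of it).
The state is a dict: "time_s": time; "joint_positions": joint angles; "qvel": joint speeds; "tau": joint torques, N m; "position": TCP position; "tcp_rot": TCP orientation; "force": force on the tool from outside, world axes, zero at the start; "moment": the same for the moment, N m; "opening": opening from 0.0 (shut) to 1.0 (fully open).
Only numpy, scipy, OpenCV 4.12 (cv2) and the standard library are available. Lean on these libraries where they do the work, as an engineer would, in place of code of your own. Each camera call takes 0.05 s, during which the arm holds its last target.

## Task

Swing the clear splash hood of the trim saw up by its red handle, past its balance point, and ease it back until you feel it meet its rubber stop, so that it rests open there by itself: let it neither slam nor be forced against the stop. Then lift the agate slice off the saw deck and set it down flat inside the blue tray, not dropped. Keep off the blade and leave the other things on the bench where they are.

Things in the scene. Friction and masses are not known exactly. Their poses are not given: they have to be found in the camera images.
- saw: bench trim saw, grey tank with an aluminium deck 199 x 224 mm, top 83 mm above the bench; origin: centre of its underside; z up, x from its front to its back, where the hood hinge lies (117.5 mm behind the origin, 85 mm up, axis along y). Dark drive housing on the +y side: x -80 to 70, y 110 to 165, top 106 mm. It does not move.
- hood: clear splash hood, 160 x 190 x 60 mm, hinged at the saw's back; origin on the hinge axis, axes as the saw's when shut; turns about y, its z tilting back by the opening angle. A steel weight on two arms behind the hinge balances it: it falls shut below, open above a balance point between 30 and 50 degrees. A rubber-tipped screw stops it anywhere between 67 and 89 degrees, different each time.
- hood_handle (a point): centre of the red handle bar of the hood, a round bar 12 mm thick and 112 mm long, along the hood's y; in the hood's frame it lies 220 mm in front of the hinge axis and 35 mm up (120 mm over the bench when shut). Free gap of 29 mm between bar and hood front; two posts at y -48 and +48 mm join them. Lifting takes about 2 to 3.5 N at first.
- slice_center (a point): agate slice, a banded brown disc 38 mm across and 8 mm thick, lying flat on the saw deck under the hood, on the -y side of the blade; the point is its centre, 4 mm above what it lies on. 19 to 32 g.
- blade: saw blade, a thin upright steel disc 100 mm across in the saw's x-z plane, origin at its centre (in the saw's frame x -10, y 55, z 68 mm); it stands 35 mm out of the deck. Not to be touched.
- slice_tray: shallow blue plastic tray, 150 (x) x 110 (y) x 22 mm, walls 4 mm, floor about 4 mm thick; origin: centre of its underside. It stands to the left or to the right of the saw and does not move.
- coolant_bottle: green bottle 44 mm across and 115 mm tall, origin at the centre of its underside; leave alone
- loupe: steel and brass eye loupe standing on end, 32 mm across and 33 mm tall, origin at the centre of its underside; leave alone
- rough_stone: half of a brown rough stone, 56 mm across and 32 mm tall, origin at the centre of its underside; leave alone
- stone_box: wooden box with rough stones, 150 x 110 x 34 mm, standing on the other side of the saw from the blue tray; origin: centre of its underside; it does not move
Not all that is in view belongs to the job. There is more than one size of the slice_tray; the one meant has the size given above.

How it is judged:
By the outcome, as a careful person would: the job done as asked, in the order asked, and still so for the second after the job is handed in, with the robot touching nothing.
It also fails if it takes over 72 s, if anything falls off the work surface, if the arm or the gripper's body presses on something with over 40 N, if the wrist force passes 120 N, or if a joint passes its speed limit or range.

## Working session

There is one attempt and no reset: what is moved stays moved. The work goes in short steps, Python scripts to look and compute and a tool call to move; the robot and the scene stay as the last step left them, time stands still between calls to the robot, and variables do not carry over. Pictures are saved under pics/ and viewed, and the job is handed in when it is done.

Besides the shell and the picture viewer there is one more tool, called after "Request:" by a JSON object that holds its "op" and its "data", one argument or row to a line. play_rows: Moves the arm, as the interface text tells. Its arguments: {"type":"object","properties":{"rows":{"type":"array"}},"required":["rows"]}

```bash
ls; mkdir -p pics
python3 - <<'E'
from rig import *
import cv2,numpy as np
s=read_state()
for k in s: print(k,np.round(s[k],4).tolist())
for c in ("side","top"):
    d=capture(c); cv2.imwrite(f"pics/{c}0.png",d["pixels"][:,:,::-1])
    R=cv2.Rodrigues(np.array(d["rvec"]))[0]; print(c,np.round(d["intrinsics"],1).tolist(),"cam at",np.round(-R.T@np.array(d["tvec"]).ravel(),3),np.round(R,3).tolist())
E
```

```text
pics
time_s 0.0
joint_positions [60.248, 30.2798, 82.1561, 0.0013, 67.6882, -10.2292]
qvel [0.0241, -0.0452, 0.0354, 0.0019, 0.0545, -0.0278]
tau [0.001, -44.0046, -17.6591, 0.0634, 0.0581, -0.0001]
position [0.2085, 0.5884, 0.2216]
tcp_rot [[-0.0011, -0.9425, 0.3342], [-0.0019, 0.3342, 0.9425], [-1.0, 0.0004, -0.0021]]
force [0.6896, 1.0615, -0.5046]
moment [0.0124, 0.0021, -0.0297]
opening 1.001
side [[428.8, 0.0, 316.7], [0.0, 428.8, 191.0], [0.0, 0.0, 1.0]] cam at [ 0.171 -0.81   0.722] [[0.964, -0.265, -0.015], [-0.158, -0.528, -0.835], [0.213, 0.807, -0.55]]
top [[493.4, 0.0, 322.6], [0.0, 493.4, 197.1], [0.0, 0.0, 1.0]] cam at [0.142 0.133 1.739] [[-0.011, -1.0, 0.019], [-0.986, 0.008, -0.165], [0.164, -0.021, -0.986]]
```

View pics/side0.png

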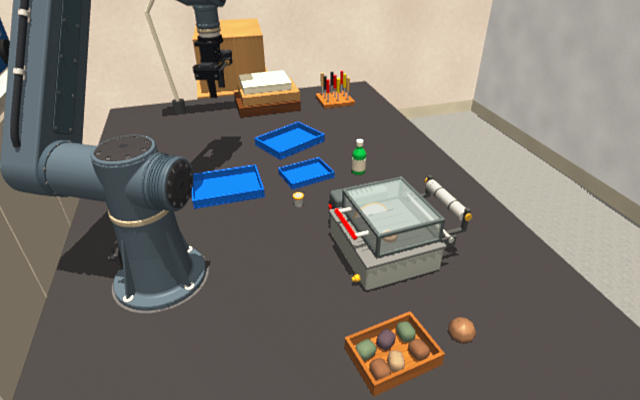

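View pics/top0.png

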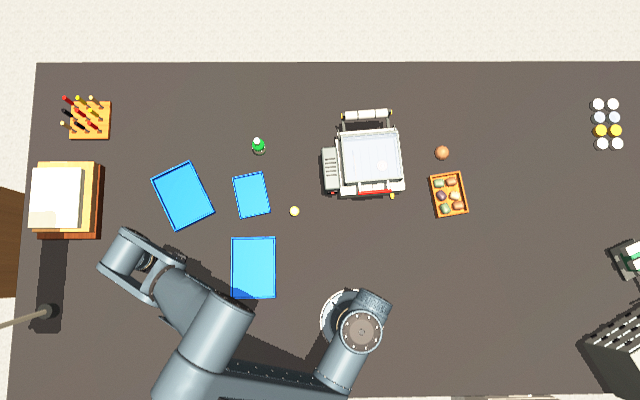

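The side view shows the saw at about (385,235), its red handle at (344,222), and three blue trays at (290,139), (306,173) and (227,186). In the top view the trays are at (182,195), (251,195) and (253,267), the saw is at (368,160) and the box at (449,195). Next I'll measure them.

```bash
cat > h.py <<'E'
import cv2,numpy as np
from rig import *
def cam(d):
    return cv2.Rodrigues(np.array(d["rvec"],float))[0],np.array(d["tvec"],float).ravel(),np.array(d["intrinsics"],float)
def ray(d,px):
    R,t,K=cam(d); c=-R.T@t; v=R.T@np.linalg.inv(K)@np.array([px[0],px[1],1.]); return c,v/np.linalg.norm(v)
def onz(d,px,z):
    c,v=ray(d,px); return c+v*(z-c[2])/v[2]
def proj(d,P):
    p,_=cv2.projectPoints(np.array(P,float).reshape(-1,3),np.array(d["rvec"],float),np.array(d["tvec"],float),np.array(d["intrinsics"],float),None); return p.reshape(-1,2)
def tri(d1,p1,d2,p2):
    c1,v1=ray(d1,p1);c2,v2=ray(d2,p2)
    A=np.array([v1,-v2]).T; s=np.linalg.lstsq(A,c2-c1,rcond=None)[0]
    a=c1+v1*s[0];b=c2+v2*s[1]; return (a+b)/2,np.linalg.norm(a-b)
E
python3 - <<'E'
from h import *
D={c:capture(c) for c in("side","top")}
for c in D:
    im=D[c]["pixels"][:,:,::-1]
    hsv=cv2.cvtColor(im.copy(),cv2.COLOR_BGR2HSV)
    m=cv2.inRange(hsv,(95,120,80),(125,255,255))
    n,l,st,ce=cv2.connectedComponentsWithStats(m)
    for i in range(1,n):
        if st[i,4]>150:
            cnt=cv2.findContours((l==i).astype(np.uint8),0,2)[0][0]
            if c=="top":
                P=np.array([onz(D[c],p,0.022)[:2] for p in cnt[:,0]],np.float32)
                r=cv2.minAreaRect(P); print(c,ce[i].round(),"c",np.round(r[0],3),"size",np.round(r[1],3),"ang",round(r[2],1))
            else: print(c,ce[i].round(),st[i])
    for t in ["hood_handle","slice_center","slice_tray","saw","hood","blade","coolant_bottle","loupe","rough_stone","stone_box"]:
        for r in trace(c,t): print(c,t,round(r["p"],2),np.round(r["at"],1),r["mask"].sum())
s=cv2.resize(D["side"]["pixels"][160:300,310:490,::-1],None,fx=4.4,fy=4.2,interpolation=cv2.INTER_CUBIC); cv2.imwrite("pics/sc1.png",s[:600,:800])
s=cv2.resize(D["top"]["pixels"][100:210,310:420,::-1],None,fx=5.4,fy=5.4,interpolation=cv2.INTER_CUBIC); cv2.imwrite("pics/tc1.png",s)
E
```

```text
side [289. 139.] [ 254  121   71   39 1591]
side [306. 172.] [ 278  157   57   33 1159]
side [226. 186.] [ 191  164   74   45 2424]
side hood_handle 0.92 [393.5 213.3] 6964
side slice_tray 0.93 [287.1 140.1] 1626
side slice_tray 0.91 [306.5 174.6] 1184
side slice_tray 0.73 [227.2 186.4] 2382
side hood 0.83 [398.7 215.3] 6536
side loupe 0.67 [300.4 196.3] 135
side loupe 0.53 [309.4 174.6] 1130
side rough_stone 0.66 [462.5 327.2] 555
side stone_box 0.64 [391.5 348.7] 4990
top [182. 195.] c [0.44 0.59] size [0.215 0.157] ang 26.6
top [247. 189.] c [0.441 0.349] size [0.153 0.112] ang 12.1
top [250. 272.] c [0.187 0.34 ] size [0.211 0.154] ang 0.3
top hood_handle 0.43 [367.8 153.2] 3963
top slice_tray 0.94 [251.8 268.3] 2808
top slice_tray 0.87 [250.6 195.1] 1302
top slice_tray 0.8 [182.4 196.6] 2681
top saw 0.61 [362.1 161.2] 5393
top hood 0.72 [366.4 155.5] 4037
top coolant_bottle 0.53 [260.3 147.2] 163
top loupe 0.46 [294. 212.] 69
top loupe 0.41 [370.6 151.8] 3707
top rough_stone 0.48 [444.6 153.4] 154
top stone_box 0.69 [448.  196.5] 1409
```

View pics/sc1.png

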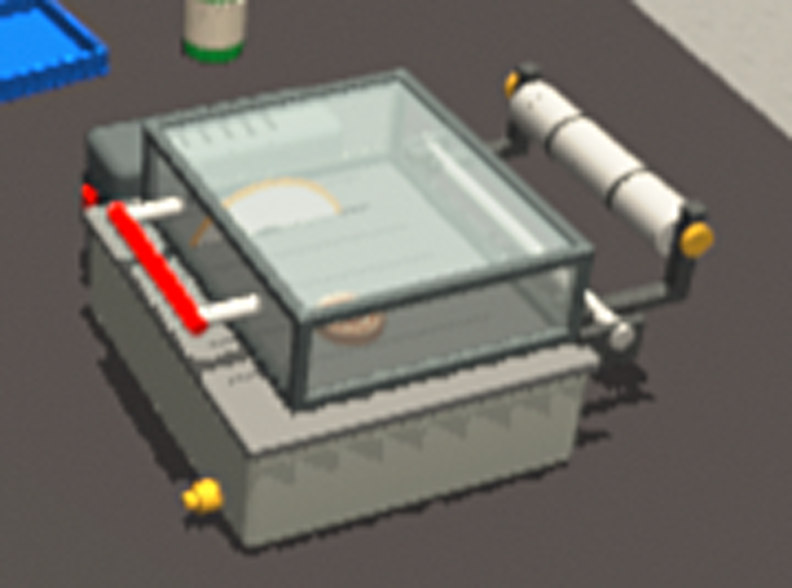

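View pics/tc1.png

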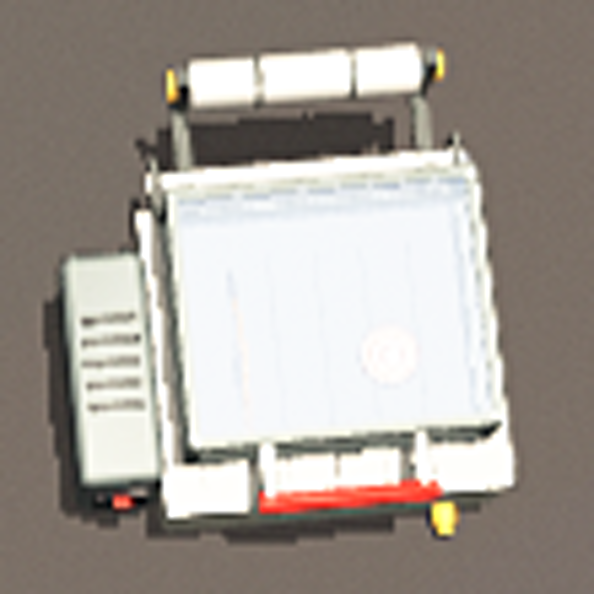

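Run:
```python
from h import *
from scipy.optimize import least_squares
D={c:capture(c) for c in("side","top")}
def S(x,y): return ("side",310+(x+.5)/4.4-.5,160+(y+.5)/4.2-.5)
def T(x,y): return ("top",310+(x+.5)/5.4-.5,100+(y+.5)/5.4-.5)
# red
ends={}
for c in D:
    im=D[c]["pixels"].astype(int); m=((im[:,:,0]>150)&(im[:,:,1]<80)&(im[:,:,2]<80)).astype(np.uint8)
    n,l,st,ce=cv2.connectedComponentsWithStats(m,connectivity=8)
    i=1+np.argmax(st[1:,4]); 
    ys,xs=np.nonzero(l==i); print(c,st[i],ce[i])
    r=cv2.minAreaRect(np.stack([xs,ys],1).astype(np.float32)); print(r)
    b=cv2.boxPoints(r); e=sorted([( (b[k]+b[(k+1)%4])/2,np.linalg.norm(b[k]-b[(k+1)%4])) for k in range(4)],key=lambda t:t[1])[:2]
    ends[c]=[q[0] for q in e]; print(ends[c])
hz=.085+.035; hx=.1175-.220
obs=[]
for c in D:
    e=sorted(ends[c],key=lambda p:p[0])  # left = +y
    obs+=[((hx,.056,hz),c,*e[0],1),((hx,-.056,hz),c,*e[1],1)]
man=[((.1175-.185,.095,.145),S(150,125)),((.1175-.185,-.095,.145),S(303,316)),((.0925,-.095,.145),S(593,250)),((.0925,.095,.145),S(403,72)),
((-.0995,-.112,.083),S(243,455)),((.0995,-.112,.083),S(598,350)),((-.0995,-.112,0),S(250,545)),((-.0995,-.112,.083),T(512,487)),((-.0995,.112,.083),T(165,517))]
obs+=[(p,*q,.6) for p,q in man]
def f(v,full=False):
    c,s=np.cos(v[2]),np.sin(v[2]); out=[]
    for o in obs:
        p=o[0]; w=[v[0]+c*p[0]-s*p[1],v[1]+s*p[0]+c*p[1],p[2]]
        out.append((proj(D[o[1]],w)[0]-np.array(o[2:4]))*(1 if full else o[4]))
    return np.array(out) if full else np.concatenate(out)
r=least_squares(f,[.5,0,0],loss="soft_l1",f_scale=1.5); v=r.x
print("saw",v[:2].round(4),"yaw",np.degrees(v[2]).round(2)); print(f(v,True).round(1).tolist())
a,e=tri(D["side"],S(350,318)[1:],D["top"],T(390,352)[1:]); print("slice",a.round(4),e)
print("slice z87",onz(D["side"],S(350,318)[1:],.089),onz(D["top"],T(390,352)[1:],.091))
c,s=np.cos(v[2]),np.sin(v[2]); print("handle",v[0]+c*hx,v[1]+s*hx)
print("slice in saw",np.array([[c,s],[-s,c]])@(a[:2]-v[:2]))
for n,px,z in [("bottle",(258,146),.06),("loupe",(294,211),.033)]: print(n,onz(D["top"],px,z))
```

```text
side [335 208  22  32 151] [345.36423841 223.95364238]
((345.56207275390625, 223.4577178955078), (36.316444396972656, 5.145142078399658), 55.7131233215332)
[array([335.3329, 208.4549], dtype=float32), array([355.79126, 238.46054], dtype=float32)]
top [358 191  33   4  46] [374.91304348 192.63043478]
((374.0138244628906, 192.66552734375), (1.3287278413772583, 32.13860321044922), 85.2363510131836)
[array([390.02762, 191.33104], dtype=float32), array([358.00003, 194.00002], dtype=float32)]
saw [ 0.5329 -0.0647] yaw 4.84
[[0.1, 1.0], [-0.9, -1.0], [-0.6, -1.3], [0.6, -1.7], [-1.0, 0.0], [-0.3, 0.6], [-1.1, -0.4], [-0.8, 0.1], [1.7, -1.7], [0.7, 1.2], [-1.7, 4.2], [0.7, -0.5], [-0.1, -0.1]]
slice [ 0.5287 -0.1069  0.0869] 0.00022509545322030802
slice z87 [ 0.52735778 -0.10926722  0.089     ] [ 0.52781522 -0.10636788  0.091     ]
handle 0.43077522384959516 -0.07336047520656817
slice in saw [-0.00779276 -0.0417114 ]
bottle [0.60521786 0.32171582 0.06      ]
loupe [0.37824262 0.19711329 0.033     ]
```

Tray choice by size: the trays in the top view at (182,195) and (253,267) measure about 0.21 x 0.155 m, so they are decoys. The one at (251,195) measures 0.153 x 0.112 m, which matches the description. The only brown disc on the deck is at side (389,236). First I'll check the tray crop and set up a move helper.

```bash
cat >> h.py <<'E'
from scipy.spatial.transform import Rotation as Ro
YAW=np.radians(4.84); SAW=np.array([.5329,-.0647])
def Rdown(az,pitch=90):
    # tool z at azimuth az (deg), pointing down for pitch 90; pitch<90: tool x leans toward +horizontal dir az ; >90 leans away
    a=np.radians(az);p=np.radians(pitch); h=np.array([np.cos(a),np.sin(a),0]); u=np.array([0,0,1.])
    x=np.cos(p)*h-np.sin(p)*u; z=np.sin(p)*h+np.cos(p)*u; y=np.cross(z,x); return np.stack([x,y,z],1)
def delta(pos,R):
    s=read_state(); R0=np.array(s["tcp_rot"]); d=R0.T@(np.array(pos)-np.array(s["position"])); rv=Ro.from_matrix(R0.T@R).as_rotvec(degrees=True)
    return np.round(d,4).tolist(),np.round(rv,2).tolist()
def st():
    s=read_state(); print("t",round(s["time_s"],2),"pos",np.round(s["position"],4),"x",np.round(np.array(s["tcp_rot"])[:,0],3),"z",np.round(np.array(s["tcp_rot"])[:,2],3),"F",np.round(s["force"],2),"M",np.round(s["moment"],2),"op",round(float(s["opening"]),3),"J",np.round(s["joint_positions"],1))
E
python3 - <<'E'
from h import *
d=capture("top"); cv2.imwrite("pics/tray.png",cv2.resize(d["pixels"][150:235,150:320,::-1],None,fx=4.5,fy=4.5,interpolation=cv2.INTER_CUBIC))
print(delta([.46,.22,.24],Rdown(30))); print(delta([.431-.0025,-.0735,.215],Rdown(4.84)))
E
```

```text
([-0.0174, -0.36, -0.2639], [40.47, 0.0, -0.0])
([0.0076, -0.4285, -0.551], [65.63, 0.0, -0.0])
```

View pics/tray.png

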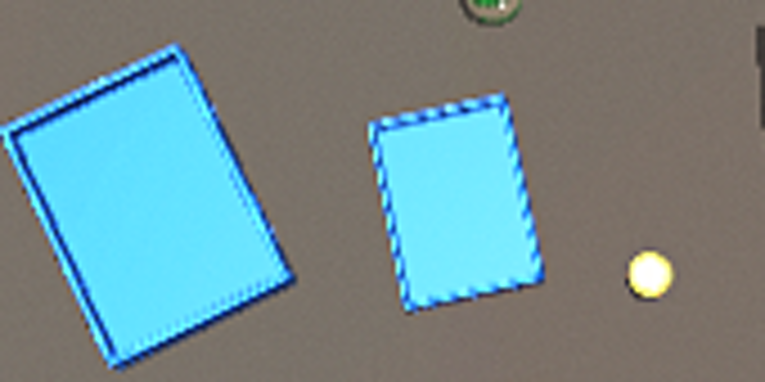

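The crop shows the small tray at crop (455,203), with the loupe at (650,275) to its right. The small tray is the one to use. Moving toward the saw now.

Request:
{"op": "play_rows", "data": {
  "rows": [
    [[-0.017,-0.05,-0.03,5,0,0,0.06],[-0.017,-0.09,-0.06,10,0,0,0.032],[-0.017,-0.13,-0.09,15,0,0,0.032],[-0.017,-0.17,-0.12,20,0,0,0.032],[-0.017,-0.21,-0.15,25,0,0,0.032],[-0.017,-0.25,-0.18,30,0,0,0.032],[-0.017,-0.29,-0.21,35,0,0,0.032],[-0.017,-0.33,-0.24,38,0,0,0.032],[-0.017,-0.36,-0.264,40.5,0,0,0.032],[-0.012,-0.37,-0.31,45,0,0,0.032],[-0.008,-0.38,-0.355,50,0,0,0.032],[-0.002,-0.39,-0.4,55,0,0,0.032]]
  ]
}}

```text
time_s: 2.55
position: [0.4429, 0.0799, 0.2247]
tcp_rot: [[0.001, -0.263, 0.965], [-0.0, 0.965, 0.263], [-1.0, -0.001, 0.001]]
force: [-0.1, -0.3, 0.9]
opening: 0.371
```

Run:
```python
from h import *
st()
print(delta([.431-.0025,-.0735,.2],Rdown(4.84)))
```

```text
t 2.55 pos [0.4429 0.0799 0.2247] x [ 0.001 -0.    -1.   ] z [0.965 0.263 0.001] F [-0.07 -0.28  0.85] M [-0.05 -0.03 -0.04] op 0.371 J [ -4.1  16.6 106.1  -0.   57.2 -19.3]
([0.0247, -0.1442, -0.0543], [10.44, 0.08, 0.03])
```

Request:
{"op": "play_rows", "data": {
  "rows": [
    [[0.01,-0.048,-0.018,3,0,0,0.032],[0.02,-0.096,-0.036,7,0,0,0.032],[0.0247,-0.144,-0.054,10.4,0,0,0.032],[0.0247,-0.144,-0.054,10.4,0,0,0.032],[0.0247,-0.144,-0.054,10.4,0,0,0.032]]
  ]
}}

```text
time_s: 3.05
position: [0.4292, -0.0729, 0.1999]
tcp_rot: [[0.0, -0.085, 0.996], [0.0, 0.996, 0.085], [-1.0, 0.0, 0.0]]
force: [-0.8, 0.5, -0.8]
opening: 0.365
```

Run:
```python
from h import *
st()
for c,(x0,x1,y0,y1) in {"side":(290,470,120,255),"top":(300,440,110,215)}.items():
    d=capture(c); f=min(800/(x1-x0),600/(y1-y0)); im=d["pixels"].copy()
    s=read_state(); p=np.array(s["position"]); 
    P=proj(d,[p,[.4308,-.0734,.12],[.4308-.056*-.0844,-.0734+.056*.9964,.12],[.4308+.056*-.0844,-.0734-.056*.9964,.12]])
    o=cv2.resize(im[y0:y1,x0:x1,::-1],None,fx=f,fy=f,interpolation=cv2.INTER_CUBIC)
    for q in P: cv2.circle(o,tuple(int(v) for v in ((q-[x0,y0]+.5)*f)),4,(0,255,0),1)
    cv2.imwrite(f"pics/{c}2.png",o)
```

```text
t 3.05 pos [ 0.4292 -0.0729  0.1999] x [ 0.  0. -1.] z [0.996 0.085 0.   ] F [-0.81  0.48 -0.77] M [-0.05  0.05  0.02] op 0.365 J [-24.4  17.8 109.7   0.   52.5 -29.3]
```

View pics/side2.png

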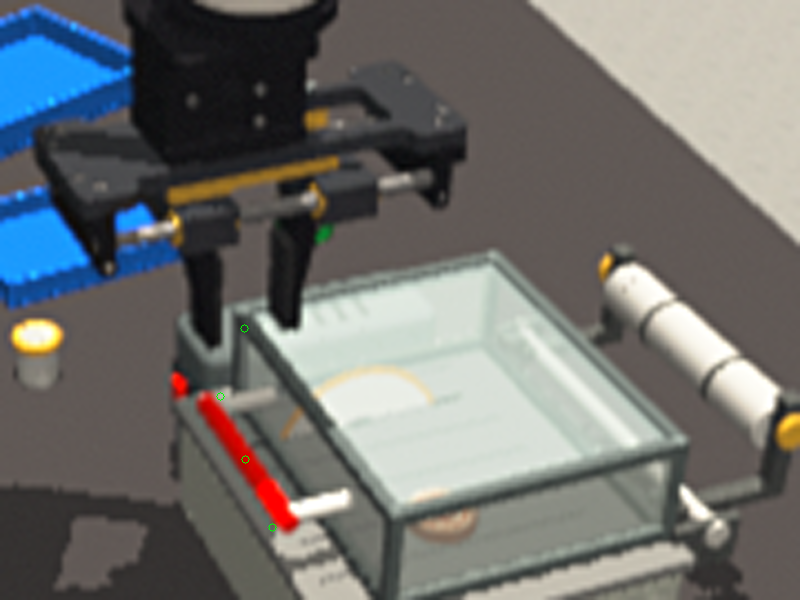

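View pics/top2.png

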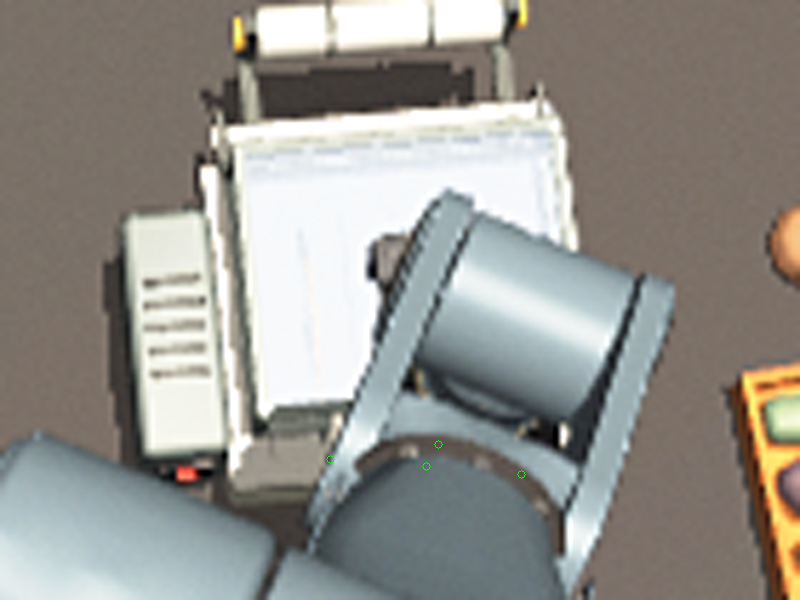

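The handle projection (side crop centre (245,459)) falls on the bar centre (244,461). The fingers straddle it in x. Descending partway and checking again.

Request:
{"op": "play_rows", "data": {
  "rows": [
    [[0.025,0,0,0,0,0,0.032],[0.05,0,-0.0005,0,0,0,0.032],[0.068,0,-0.0005,0,0,0,0.032],[0.068,0,-0.0005,0,0,0,0.032]]
  ]
}}

```text
time_s: 3.55
position: [0.4272, -0.0689, 0.1304]
tcp_rot: [[-0.005, -0.092, 0.996], [0.002, 0.996, 0.092], [-1.0, 0.003, -0.004]]
force: [-0.2, -0.0, 0.6]
opening: 0.367
```

```bash
cat >> h.py <<'E'
def shot(c,box,name,pts=()):
    x0,x1,y0,y1=box; d=capture(c); f=min(800/(x1-x0),600/(y1-y0))
    o=cv2.resize(d["pixels"][y0:y1,x0:x1,::-1],None,fx=f,fy=f,interpolation=cv2.INTER_CUBIC)
    if len(pts):
        for q in proj(d,pts): cv2.circle(o,tuple(int(v) for v in ((q-[x0,y0]+.5)*f)),4,(0,255,0),1)
    cv2.imwrite(f"pics/{name}.png",o); return d
E
python3 - <<'E'
from h import *
st(); shot("side",(310,400,160,250),"s3")
E
```

```text
t 3.55 pos [ 0.4272 -0.0689  0.1304] x [-0.005  0.002 -1.   ] z [ 0.996  0.092 -0.004] F [-0.22 -0.05  0.55] M [-0.04  0.11 -0.03] op 0.367 J [-24.   25.1 114.    0.   41.2 -29.3]
```

View pics/s3.png

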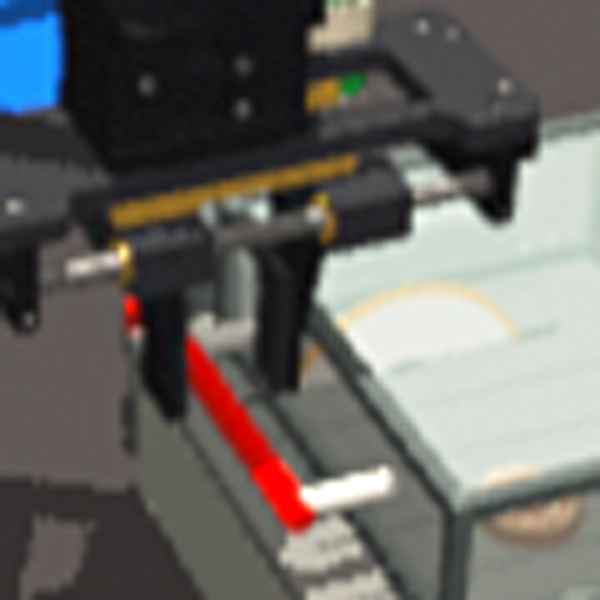

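The fingers straddle the bar, front finger at crop (165,415) and rear finger in the gap at (285,385). Going down to grasp depth, then closing.

Request:
{"op": "play_rows", "data": {
  "rows": [
    [[0.012,-0.003,0.001,0,0,0,0.032],[0.024,-0.004,0.001,0,0,0,0.032],[0.03,-0.004,0.001,0,0,0,0.032],[0.03,-0.004,0.001,0,0,0,0.032],[0.03,-0.004,0.002,0,0,0,0.022],[0.03,-0.004,0.003,0,0,0,0.017]]
  ]
}}

```text
time_s: 4.2
position: [0.4325, -0.0752, 0.1025]
tcp_rot: [[0.001, -0.089, 0.996], [-0.001, 0.996, 0.089], [-1.0, -0.001, 0.001]]
force: [0.3, 0.1, 0.5]
opening: 0.26
```

Run:
```python
from h import *
st(); shot("side",(310,400,160,250),"s4")
```

```text
t 4.2 pos [ 0.4325 -0.0752  0.1025] x [ 0.001 -0.001 -1.   ] z [0.996 0.089 0.001] F [0.26 0.12 0.47] M [-0.1   0.09  0.04] op 0.26 J [-24.5  28.6 114.7   0.   36.6 -29.6]
```

View pics/s4.png

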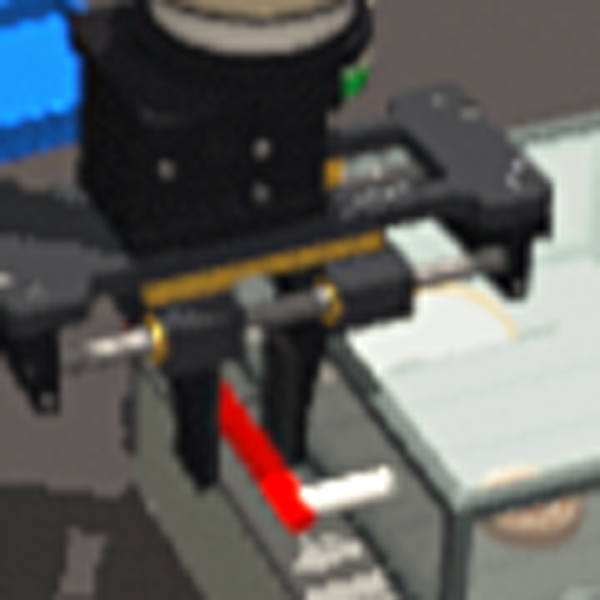

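The front finger is at crop (200,480) and the rear at (285,455), with the bar between them. Closing fully.

Request:
{"op": "play_rows", "data": {
  "rows": [
    [[0,0,0,0,0,0,0.012],[0,0,0,0,0,0,0.0],[0,0,0,0,0,0,0.0],[0,0,0,0,0,0,0.0]]
  ]
}}

```text
time_s: 4.65
position: [0.4303, -0.0752, 0.102]
tcp_rot: [[-0.003, -0.089, 0.996], [0.0, 0.996, 0.089], [-1.0, 0.001, -0.003]]
force: [-4.5, -2.6, 4.7]
opening: 0.124
```

Run:
```python
from h import *
st()
```

```text
t 4.65 pos [ 0.4303 -0.0752  0.102 ] x [-0.003  0.    -1.   ] z [ 0.996  0.089 -0.003] F [-4.53 -2.63  4.73] M [-0.54  0.88 -0.  ] op 0.124 J [-2.460e+01  2.870e+01  1.148e+02 -1.000e-01  3.670e+01 -2.960e+01]
```

```bash
cat > arc.py <<'E'
import sys; from h import *
r=np.hypot(.22,.035); a0=np.degrees(np.arctan2(.035,.22))
def pose(th,k=.4):
    a=np.radians(a0+th); tau=np.radians(k*th)
    # plane coords: saw x, z ; rotate to frame X=saw x,Y=saw y,Z
    p=np.array([-r*np.cos(a),0,r*np.sin(a)])
    R=Ro.from_rotvec([0,tau,0]).as_matrix()@np.array([[0,0,1.],[0,1,0],[-1,0,0]])
    return p+.019*R[:,0],R
def rows(ths,op=0.0):
    p0,R0=pose(ths[0]); out=[]
    for t in ths[1:]:
        p,R=pose(t); d=R0.T@(p-p0); out.append([round(float(d[0]),4),0,round(float(d[2]),4),0,round(.4*(t-ths[0]),2),0,op])
    return out
if __name__=="__main__": print(rows([float(v) for v in sys.argv[1:]]))
E
python3 arc.py 0 .5 1.5 3 5 7 9 11 13 15
```

```text
[[-0.0019, 0, 0.0002, 0, 0.2, 0, 0.0], [-0.0057, 0, 0.0008, 0, 0.6, 0, 0.0], [-0.0115, 0, 0.0017, 0, 1.2, 0, 0.0], [-0.0191, 0, 0.0032, 0, 2.0, 0, 0.0], [-0.0266, 0, 0.005, 0, 2.8, 0, 0.0], [-0.034, 0, 0.007, 0, 3.6, 0, 0.0], [-0.0414, 0, 0.0093, 0, 4.4, 0, 0.0], [-0.0487, 0, 0.0118, 0, 5.2, 0, 0.0], [-0.0559, 0, 0.0146, 0, 6.0, 0, 0.0]]
```

Request:
{"op": "play_rows", "data": {
  "rows": [
    [[-0.002,0,0.0002,0,0.2,0,0.0],[-0.0057,0,0.0008,0,0.6,0,0.0],[-0.0115,0,0.0017,0,1.2,0,0.0],[-0.0191,0,0.0032,0,2.0,0,0.0],[-0.0266,0,0.005,0,2.8,0,0.0],[-0.034,0,0.007,0,3.6,0,0.0],[-0.0414,0,0.0093,0,4.4,0,0.0],[-0.0487,0,0.0118,0,5.2,0,0.0],[-0.0559,0,0.0146,0,6.0,0,0.0]]
  ]
}}

```text
time_s: 5.55
position: [0.4445, -0.0741, 0.1577]
tcp_rot: [[-0.11, -0.089, 0.99], [-0.01, 0.996, 0.089], [-0.994, 0.0, -0.11]]
force: [-4.1, -3.1, -2.5]
opening: 0.126
```

```bash
python3 - <<'E'
from h import *
st(); shot("side",(290,490,110,260),"s5")
E
python3 arc.py 15 17 19 21 23 25 27 29 31 33 35 37 39
```

```text
t 5.55 pos [ 0.4445 -0.0741  0.1577] x [-0.11  -0.01  -0.994] z [ 0.99   0.089 -0.11 ] F [-4.06 -3.07 -2.51] M [-0.65  0.89  0.01] op 0.126 J [-21.7  25.3 106.   -3.5  54.4 -24.7]
[[-0.0074, 0, 0.0023, 0, 0.8, 0, 0.0], [-0.0146, 0, 0.0048, 0, 1.6, 0, 0.0], [-0.0218, 0, 0.0076, 0, 2.4, 0, 0.0], [-0.0288, 0, 0.0106, 0, 3.2, 0, 0.0], [-0.0358, 0, 0.0139, 0, 4.0, 0, 0.0], [-0.0426, 0, 0.0174, 0, 4.8, 0, 0.0], [-0.0493, 0, 0.0211, 0, 5.6, 0, 0.0], [-0.0558, 0, 0.0251, 0, 6.4, 0, 0.0], [-0.0622, 0, 0.0293, 0, 7.2, 0, 0.0], [-0.0685, 0, 0.0337, 0, 8.0, 0, 0.0], [-0.0745, 0, 0.0384, 0, 8.8, 0, 0.0], [-0.0805, 0, 0.0432, 0, 9.6, 0, 0.0]]
```

View pics/s5.png

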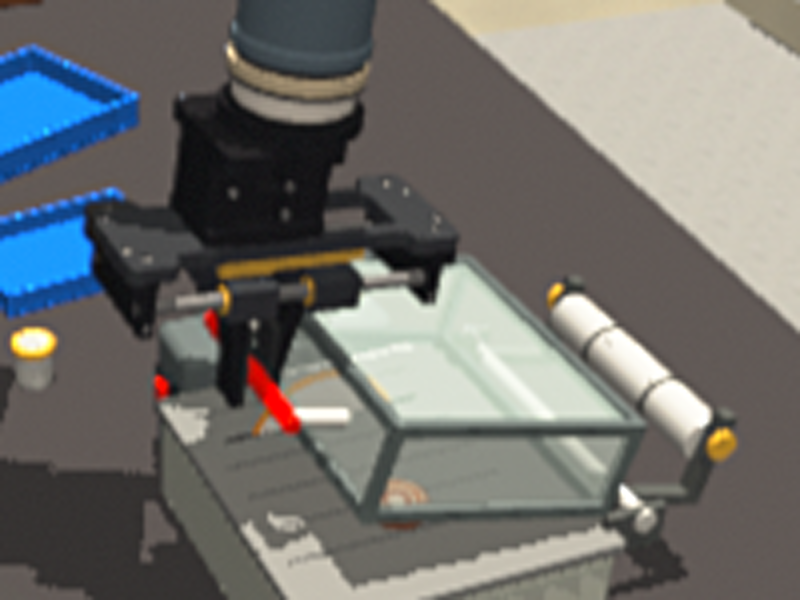

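The hood is lifting with the bar held (crop (250,370)), and the slice now shows at (405,497). Continuing along the arc.

Request:
{"op": "play_rows", "data": {
  "rows": [
    [[-0.0074,0,0.0023,0,0.8,0,0.0],[-0.0146,0,0.0048,0,1.6,0,0.0],[-0.0218,0,0.0076,0,2.4,0,0.0],[-0.0288,0,0.0106,0,3.2,0,0.0],[-0.0358,0,0.0139,0,4.0,0,0.0],[-0.0426,0,0.0174,0,4.8,0,0.0],[-0.0493,0,0.0211,0,5.6,0,0.0],[-0.0558,0,0.0251,0,6.4,0,0.0],[-0.0622,0,0.0293,0,7.2,0,0.0],[-0.0685,0,0.0337,0,8.0,0,0.0],[-0.0745,0,0.0384,0,8.8,0,0.0],[-0.0805,0,0.0432,0,9.6,0,0.0]]
  ]
}}

```text
time_s: 6.8
position: [0.4954, -0.0701, 0.2341]
tcp_rot: [[-0.274, -0.089, 0.958], [-0.026, 0.996, 0.085], [-0.961, -0.001, -0.276]]
force: [-3.7, -3.0, 3.6]
opening: 0.125
```

```bash
python3 - <<'E'
from h import *
st()
E
python3 arc.py 39 41 43 45 47 49 51 53 55 56 57
```

```text
t 6.8 pos [ 0.4954 -0.0701  0.2341] x [-0.274 -0.026 -0.961] z [ 0.958  0.085 -0.276] F [-3.71 -2.99  3.55] M [-0.57  1.13  0.06] op 0.125 J [-17.1  27.   88.3  -6.1  79.6 -20.3]
[[-0.0065, 0, 0.004, 0, 0.8, 0, 0.0], [-0.0128, 0, 0.0083, 0, 1.6, 0, 0.0], [-0.019, 0, 0.0127, 0, 2.4, 0, 0.0], [-0.025, 0, 0.0174, 0, 3.2, 0, 0.0], [-0.0309, 0, 0.0223, 0, 4.0, 0, 0.0], [-0.0365, 0, 0.0274, 0, 4.8, 0, 0.0], [-0.042, 0, 0.0326, 0, 5.6, 0, 0.0], [-0.0473, 0, 0.0381, 0, 6.4, 0, 0.0], [-0.0499, 0, 0.0409, 0, 6.8, 0, 0.0], [-0.0524, 0, 0.0437, 0, 7.2, 0, 0.0]]
```

Request:
{"op": "play_rows", "data": {
  "rows": [
    [[-0.0065,0,0.004,0,0.8,0,0.0],[-0.0128,0,0.0083,0,1.6,0,0.0],[-0.019,0,0.0127,0,2.4,0,0.0],[-0.025,0,0.0174,0,3.2,0,0.0],[-0.0309,0,0.0223,0,4.0,0,0.0],[-0.0365,0,0.0274,0,4.8,0,0.0],[-0.042,0,0.0326,0,5.6,0,0.0],[-0.0473,0,0.0381,0,6.4,0,0.0],[-0.0499,0,0.0409,0,6.8,0,0.0],[-0.0524,0,0.0437,0,7.2,0,0.0],[-0.0524,0,0.0437,0,7.2,0,0.0]]
  ]
}}

```text
time_s: 7.9
position: [0.5534, -0.0656, 0.2744]
tcp_rot: [[-0.387, -0.088, 0.918], [-0.037, 0.996, 0.08], [-0.921, -0.003, -0.389]]
force: [-3.6, -2.6, 8.7]
opening: 0.126
```

```bash
python3 - <<'E'
from h import *
st(); shot("side",(290,490,70,220),"s6")
E
python3 arc.py 57 57.5 58 58.5 59 59.5 60 60.5 61 61.5 62 62.5 63
```

```text
t 7.9 pos [ 0.5534 -0.0656  0.2744] x [-0.387 -0.037 -0.921] z [ 0.918  0.08  -0.389] F [-3.6  -2.6   8.66] M [-0.59  0.96  0.13] op 0.126 J [-14.1  32.6  72.7  -7.5  96.3 -18.5]
[[-0.0014, 0, 0.0013, 0, 0.2, 0, 0.0], [-0.0028, 0, 0.0026, 0, 0.4, 0, 0.0], [-0.0042, 0, 0.0039, 0, 0.6, 0, 0.0], [-0.0056, 0, 0.0052, 0, 0.8, 0, 0.0], [-0.0069, 0, 0.0065, 0, 1.0, 0, 0.0], [-0.0083, 0, 0.0078, 0, 1.2, 0, 0.0], [-0.0096, 0, 0.0092, 0, 1.4, 0, 0.0], [-0.011, 0, 0.0105, 0, 1.6, 0, 0.0], [-0.0123, 0, 0.0119, 0, 1.8, 0, 0.0], [-0.0136, 0, 0.0133, 0, 2.0, 0, 0.0], [-0.0149, 0, 0.0146, 0, 2.2, 0, 0.0], [-0.0161, 0, 0.016, 0, 2.4, 0, 0.0]]
```

View pics/s6.png

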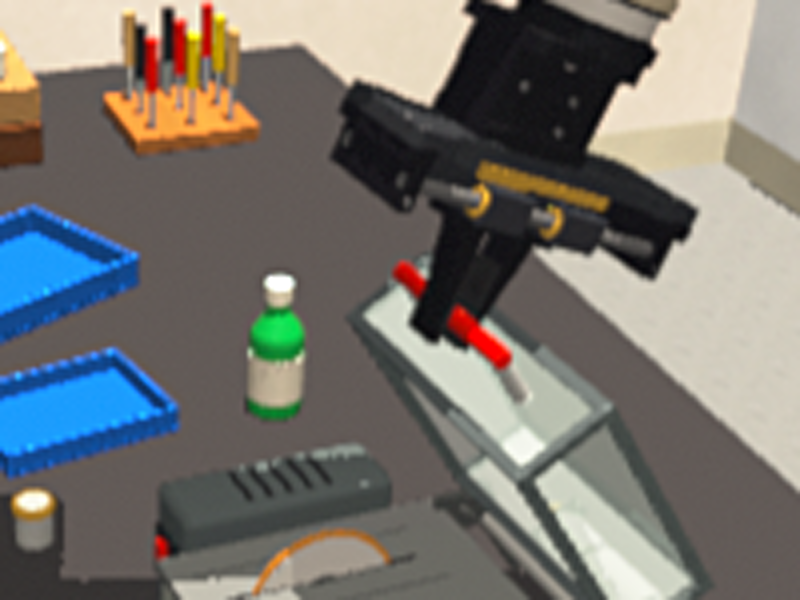

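The hood is well past balance, with the bar at crop (455,315). Tangential force is about 0, and radial is about 9 N from a small radius mismatch, so I'll add 1 mm outward and move slowly, watching for the stop.

Request:
{"op": "play_rows", "data": {
  "rows": [
    [[-0.0018,0,0.001,0,0.2,0,0.0],[-0.0035,0,0.002,0,0.4,0,0.0],[-0.005,0,0.0032,0,0.6,0,0.0],[-0.0063,0,0.0045,0,0.8,0,0.0],[-0.0076,0,0.0058,0,1.0,0,0.0],[-0.009,0,0.0071,0,1.2,0,0.0],[-0.0103,0,0.0085,0,1.4,0,0.0],[-0.0117,0,0.0098,0,1.6,0,0.0],[-0.013,0,0.0112,0,1.8,0,0.0],[-0.0143,0,0.0126,0,2.0,0,0.0],[-0.0156,0,0.0139,0,2.2,0,0.0],[-0.0168,0,0.0153,0,2.4,0,0.0]]
  ]
}}

```text
time_s: 9.15
position: [0.5744, -0.0638, 0.2827]
tcp_rot: [[-0.424, -0.088, 0.901], [-0.04, 0.996, 0.078], [-0.905, -0.003, -0.426]]
force: [-1.6, -4.3, 5.1]
opening: 0.127
```

```bash
cat >> h.py <<'E'
def tr(th):
    s=read_state(); F=np.array(s["force"]); fx=F[0]*np.cos(YAW)+F[1]*np.sin(YAW); a=np.radians(9.04+th)
    p=np.array(s["position"])+(-.019)*np.array(s["tcp_rot"])[:,0]
    h=SAW+.1175*np.array([np.cos(YAW),np.sin(YAW)]); q=p[:2]-h; qx=q[0]*np.cos(YAW)+q[1]*np.sin(YAW)
    print("th",th,"Ft %.2f Fr %.2f"%(fx*np.sin(a)+F[2]*np.cos(a),-fx*np.cos(a)+F[2]*np.sin(a)),"M",np.round(s["moment"],2),"meas angle %.2f rad %.4f"%(np.degrees(np.arctan2(p[2]-.085,-qx))-9.04,np.hypot(qx,p[2]-.085)))
E
python3 - <<'E'
from h import *
st();tr(63)
E
python3 arc.py 63 63.5 64 64.5 65 65.5 66
```

```text
t 9.15 pos [ 0.5744 -0.0638  0.2827] x [-0.424 -0.04  -0.905] z [ 0.901  0.078 -0.426] F [-1.62 -4.31  5.12] M [-0.71  0.59  0.3 ] op 0.127 J [-13.2  35.2  67.2  -8.  101.5 -18.2]
th 63 Ft -0.31 Fr 5.48 M [-0.71  0.59  0.3 ] meas angle 63.41 rad 0.2254
[[-0.0013, 0, 0.0014, 0, 0.2, 0, 0.0], [-0.0026, 0, 0.0027, 0, 0.4, 0, 0.0], [-0.0039, 0, 0.0041, 0, 0.6, 0, 0.0], [-0.0052, 0, 0.0055, 0, 0.8, 0, 0.0], [-0.0065, 0, 0.0069, 0, 1.0, 0, 0.0], [-0.0078, 0, 0.0083, 0, 1.2, 0, 0.0]]
```

Request:
{"op": "play_rows", "data": {
  "rows": [
    [[-0.0013,0,0.0014,0,0.2,0,0.0],[-0.0026,0,0.0027,0,0.4,0,0.0],[-0.0039,0,0.0041,0,0.6,0,0.0],[-0.0052,0,0.0055,0,0.8,0,0.0],[-0.0065,0,0.0069,0,1.0,0,0.0],[-0.0078,0,0.0083,0,1.2,0,0.0]]
  ]
}}

```text
time_s: 9.75
position: [0.5855, -0.0629, 0.2861]
tcp_rot: [[-0.442, -0.088, 0.893], [-0.042, 0.996, 0.077], [-0.896, -0.003, -0.444]]
force: [-0.4, -4.6, 5.3]
opening: 0.127
```

```bash
python3 - <<'E'
from h import *
tr(66)
E
python3 arc.py 66 66.4 66.8 67.2 67.6 68
```

```text
th 66 Ft 0.61 Fr 5.31 M [-0.81  0.45  0.28] meas angle 66.43 rad 0.2253
[[-0.001, 0, 0.0011, 0, 0.16, 0, 0.0], [-0.002, 0, 0.0022, 0, 0.32, 0, 0.0], [-0.003, 0, 0.0034, 0, 0.48, 0, 0.0], [-0.004, 0, 0.0045, 0, 0.64, 0, 0.0], [-0.005, 0, 0.0057, 0, 0.8, 0, 0.0]]
```

Request:
{"op": "play_rows", "data": {
  "rows": [
    [[-0.001,0,0.0011,0,0.16,0,0.0],[-0.002,0,0.0022,0,0.32,0,0.0],[-0.003,0,0.0034,0,0.48,0,0.0],[-0.004,0,0.0045,0,0.64,0,0.0],[-0.005,0,0.0057,0,0.8,0,0.0]]
  ]
}}

```text
time_s: 10.25
position: [0.5928, -0.0624, 0.288]
tcp_rot: [[-0.454, -0.088, 0.886], [-0.043, 0.996, 0.077], [-0.89, -0.003, -0.456]]
force: [-0.9, -4.0, 4.6]
opening: 0.129
```

```bash
python3 - <<'E'
from h import *
tr(68)
E
python3 arc.py 68 68.4 68.8 69.2 69.6 70
```

```text
th 68 Ft -0.17 Fr 4.74 M [-0.9   0.49  0.36] meas angle 68.40 rad 0.2253
[[-0.001, 0, 0.0011, 0, 0.16, 0, 0.0], [-0.002, 0, 0.0023, 0, 0.32, 0, 0.0], [-0.003, 0, 0.0034, 0, 0.48, 0, 0.0], [-0.0039, 0, 0.0046, 0, 0.64, 0, 0.0], [-0.0049, 0, 0.0058, 0, 0.8, 0, 0.0]]
```

Request:
{"op": "play_rows", "data": {
  "rows": [
    [[-0.001,0,0.0011,0,0.16,0,0.0],[-0.002,0,0.0023,0,0.32,0,0.0],[-0.003,0,0.0034,0,0.48,0,0.0],[-0.0039,0,0.0046,0,0.64,0,0.0],[-0.0049,0,0.0058,0,0.8,0,0.0]]
  ]
}}

```text
time_s: 10.75
position: [0.6003, -0.0617, 0.2896]
tcp_rot: [[-0.466, -0.088, 0.88], [-0.044, 0.996, 0.076], [-0.884, -0.003, -0.468]]
force: [-0.8, -5.7, 4.4]
opening: 0.125
```

```bash
python3 - <<'E'
from h import *
tr(70)
E
python3 arc.py 70 70.4 70.8 71.2 71.6 72
```

```text
th 70 Ft -0.38 Fr 4.55 M [-0.92  0.31  0.41] meas angle 70.43 rad 0.2252
[[-0.001, 0, 0.0012, 0, 0.16, 0, 0.0], [-0.0019, 0, 0.0023, 0, 0.32, 0, 0.0], [-0.0029, 0, 0.0035, 0, 0.48, 0, 0.0], [-0.0038, 0, 0.0047, 0, 0.64, 0, 0.0], [-0.0048, 0, 0.0059, 0, 0.8, 0, 0.0]]
```

Request:
{"op": "play_rows", "data": {
  "rows": [
    [[-0.001,-0.0003,0.0012,0,0.16,0,0.0],[-0.0019,-0.0006,0.0023,0,0.32,0,0.0],[-0.0029,-0.0008,0.0035,0,0.48,0,0.0],[-0.0038,-0.001,0.0047,0,0.64,0,0.0],[-0.0048,-0.001,0.0059,0,0.8,0,0.0]]
  ]
}}

```text
time_s: 11.25
position: [0.6078, -0.0612, 0.2909]
tcp_rot: [[-0.479, -0.088, 0.874], [-0.044, 0.996, 0.077], [-0.877, -0.001, -0.481]]
force: [0.2, -3.9, 4.9]
opening: 0.121
```

```bash
python3 - <<'E'
from h import *
st();tr(72)
E
python3 arc.py 72 72.4 72.8 73.2 73.6 74
```

```text
t 11.25 pos [ 0.6078 -0.0612  0.2909] x [-0.479 -0.044 -0.877] z [ 0.874  0.077 -0.481] F [ 0.22 -3.88  4.93] M [-0.63  0.34  0.2 ] op 0.121 J [-12.1  39.7  58.4  -8.7 109.3 -18. ]
th 72 Ft 0.66 Fr 4.89 M [-0.63  0.34  0.2 ] meas angle 72.41 rad 0.2251
[[-0.0009, 0, 0.0012, 0, 0.16, 0, 0.0], [-0.0019, 0, 0.0024, 0, 0.32, 0, 0.0], [-0.0028, 0, 0.0036, 0, 0.48, 0, 0.0], [-0.0037, 0, 0.0048, 0, 0.64, 0, 0.0], [-0.0047, 0, 0.006, 0, 0.8, 0, 0.0]]
```

Request:
{"op": "play_rows", "data": {
  "rows": [
    [[-0.0009,0,0.0012,0,0.16,0,0.0],[-0.0019,0,0.0024,0,0.32,0,0.0],[-0.0028,0,0.0036,0,0.48,0,0.0],[-0.0037,0,0.0048,0,0.64,0,0.0],[-0.0047,0,0.006,0,0.8,0,0.0]]
  ]
}}

```text
time_s: 11.75
position: [0.6153, -0.0606, 0.2921]
tcp_rot: [[-0.491, -0.088, 0.867], [-0.045, 0.996, 0.076], [-0.87, -0.001, -0.493]]
force: [-0.0, -3.8, 4.2]
opening: 0.126
```

```bash
python3 - <<'E'
from h import *
tr(74)
E
python3 arc.py 74 74.4 74.8 75.2 75.6 76
```

```text
th 74 Ft 0.16 Fr 4.19 M [-0.74  0.3   0.31] meas angle 74.40 rad 0.2251
[[-0.0009, 0, 0.0012, 0, 0.16, 0, 0.0], [-0.0018, 0, 0.0024, 0, 0.32, 0, 0.0], [-0.0027, 0, 0.0036, 0, 0.48, 0, 0.0], [-0.0036, 0, 0.0048, 0, 0.64, 0, 0.0], [-0.0045, 0, 0.0061, 0, 0.8, 0, 0.0]]
```

Request:
{"op": "play_rows", "data": {
  "rows": [
    [[-0.0009,0,0.0012,0,0.16,0,0.0],[-0.0018,0,0.0024,0,0.32,0,0.0],[-0.0027,0,0.0036,0,0.48,0,0.0],[-0.0036,0,0.0048,0,0.64,0,0.0],[-0.0045,0,0.0061,0,0.8,0,0.0]]
  ]
}}

```text
time_s: 12.25
position: [0.6228, -0.06, 0.2928]
tcp_rot: [[-0.503, -0.088, 0.86], [-0.046, 0.996, 0.075], [-0.863, -0.001, -0.505]]
force: [0.7, -3.7, 5.5]
opening: 0.125
```

```bash
python3 - <<'E'
from h import *
tr(76)
E
python3 arc.py 76 76.4 76.8 77.2 77.6 78
```

```text
th 76 Ft 0.90 Fr 5.46 M [-0.76  0.28  0.29] meas angle 76.38 rad 0.2249
[[-0.0009, 0, 0.0012, 0, 0.16, 0, 0.0], [-0.0018, 0, 0.0024, 0, 0.32, 0, 0.0], [-0.0027, 0, 0.0037, 0, 0.48, 0, 0.0], [-0.0035, 0, 0.0049, 0, 0.64, 0, 0.0], [-0.0044, 0, 0.0062, 0, 0.8, 0, 0.0]]
```

Request:
{"op": "play_rows", "data": {
  "rows": [
    [[-0.0009,0,0.0012,0,0.16,0,0.0],[-0.0018,0,0.0024,0,0.32,0,0.0],[-0.0027,0,0.0037,0,0.48,0,0.0],[-0.0035,0,0.0049,0,0.64,0,0.0],[-0.0044,0,0.0062,0,0.8,0,0.0]]
  ]
}}

```text
time_s: 12.75
position: [0.6303, -0.0594, 0.2933]
tcp_rot: [[-0.515, -0.088, 0.853], [-0.047, 0.996, 0.075], [-0.856, -0.001, -0.517]]
force: [1.6, -4.7, 5.3]
opening: 0.124
```

```bash
python3 - <<'E'
from h import *
tr(78)
E
python3 arc.py 78 78.4 78.8 79.2 79.6 80
```

```text
th 78 Ft 1.44 Fr 5.24 M [-0.81  0.21  0.37] meas angle 78.36 rad 0.2248
[[-0.0009, 0, 0.0012, 0, 0.16, 0, 0.0], [-0.0017, 0, 0.0025, 0, 0.32, 0, 0.0], [-0.0026, 0, 0.0037, 0, 0.48, 0, 0.0], [-0.0034, 0, 0.005, 0, 0.64, 0, 0.0], [-0.0043, 0, 0.0062, 0, 0.8, 0, 0.0]]
```

Request:
{"op": "play_rows", "data": {
  "rows": [
    [[-0.0009,0,0.0012,0,0.16,0,0.0],[-0.0017,0,0.0025,0,0.32,0,0.0],[-0.0026,0,0.0037,0,0.48,0,0.0],[-0.0034,0,0.005,0,0.64,0,0.0],[-0.0043,0,0.0062,0,0.8,0,0.0]]
  ]
}}

```text
time_s: 13.25
position: [0.6378, -0.0587, 0.2936]
tcp_rot: [[-0.527, -0.088, 0.846], [-0.048, 0.996, 0.074], [-0.849, -0.002, -0.529]]
force: [1.7, -5.2, 5.3]
opening: 0.129
```

```bash
python3 - <<'E'
from h import *
tr(80); shot("side",(290,490,70,220),"s7")
E
python3 arc.py 80 80.4 80.8 81.2 81.6 82
```

```text
th 80 Ft 1.33 Fr 5.25 M [-0.85  0.15  0.39] meas angle 80.35 rad 0.2248
[[-0.0008, 0, 0.0013, 0, 0.16, 0, 0.0], [-0.0017, 0, 0.0025, 0, 0.32, 0, 0.0], [-0.0025, 0, 0.0038, 0, 0.48, 0, 0.0], [-0.0033, 0, 0.0051, 0, 0.64, 0, 0.0], [-0.0041, 0, 0.0063, 0, 0.8, 0, 0.0]]
```

View pics/s7.png

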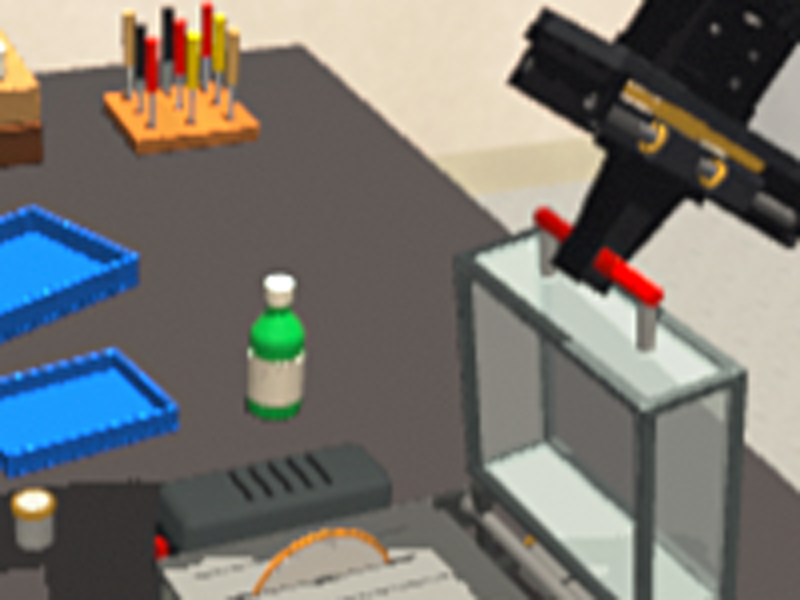

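The hood is near vertical (about 80°) and still free, with no reversal in force yet. Continuing.

Request:
{"op": "play_rows", "data": {
  "rows": [
    [[-0.0008,-0.0003,0.0013,0,0.16,0,0.0],[-0.0017,-0.0005,0.0025,0,0.32,0,0.0],[-0.0025,-0.0005,0.0038,0,0.48,0,0.0],[-0.0033,-0.0005,0.0051,0,0.64,0,0.0],[-0.0041,-0.0005,0.0063,0,0.8,0,0.0]]
  ]
}}

```text
time_s: 13.8
position: [0.6449, -0.0582, 0.2937]
tcp_rot: [[-0.54, -0.088, 0.837], [-0.048, 0.996, 0.074], [-0.841, -0.001, -0.542]]
force: [1.8, -4.2, 4.2]
opening: 0.126
```

```bash
python3 - <<'E'
from h import *
tr(82)
E
python3 arc.py 82 82.3 82.6 82.9 83.2 83.5
```

```text
th 82 Ft 1.39 Fr 4.21 M [-0.85  0.15  0.43] meas angle 82.23 rad 0.2247
[[-0.0006, 0, 0.001, 0, 0.12, 0, 0.0], [-0.0012, 0, 0.0019, 0, 0.24, 0, 0.0], [-0.0018, 0, 0.0029, 0, 0.36, 0, 0.0], [-0.0024, 0, 0.0038, 0, 0.48, 0, 0.0], [-0.003, 0, 0.0048, 0, 0.6, 0, 0.0]]
```

Request:
{"op": "play_rows", "data": {
  "rows": [
    [[-0.0006,0,0.001,0,0.12,0,0.0],[-0.0012,0,0.0019,0,0.24,0,0.0],[-0.0018,0,0.0029,0,0.36,0,0.0]]
  ]
}}

```text
time_s: 14.1
position: [0.6484, -0.0579, 0.2935]
tcp_rot: [[-0.545, -0.088, 0.834], [-0.049, 0.996, 0.074], [-0.837, -0.001, -0.547]]
force: [2.3, -5.1, 5.2]
opening: 0.13
```

```bash
python3 - <<'E'
from h import *
st();tr(82.9)
E
python3 arc.py 82.9 83.2 83.5 83.8 84.1
```

```text
t 14.1 pos [ 0.6484 -0.0579  0.2935] x [-0.545 -0.049 -0.837] z [ 0.834  0.074 -0.547] F [ 2.33 -5.14  5.25] M [-0.83  0.09  0.46] op 0.13 J [-10.8  46.   46.9  -9.9 118.9 -18.2]
th 82.9 Ft 1.71 Fr 5.31 M [-0.83  0.09  0.46] meas angle 83.14 rad 0.2246
[[-0.0006, 0, 0.001, 0, 0.12, 0, 0.0], [-0.0012, 0, 0.0019, 0, 0.24, 0, 0.0], [-0.0018, 0, 0.0029, 0, 0.36, 0, 0.0], [-0.0024, 0, 0.0039, 0, 0.48, 0, 0.0]]
```

Request:
{"op": "play_rows", "data": {
  "rows": [
    [[-0.0006,0,0.001,0,0.12,0,0.0],[-0.0012,0,0.0019,0,0.24,0,0.0],[-0.0018,0,0.0029,0,0.36,0,0.0],[-0.0024,0,0.0039,0,0.48,0,0.0]]
  ]
}}

```text
time_s: 14.5
position: [0.653, -0.0575, 0.2933]
tcp_rot: [[-0.551, -0.088, 0.83], [-0.049, 0.996, 0.073], [-0.833, -0.001, -0.554]]
force: [2.3, -5.5, 4.5]
opening: 0.121
```

```bash
python3 - <<'E'
from h import *
tr(84.1)
E
python3 arc.py 84.1 84.4 84.7 85 85.3
```

```text
th 84.1 Ft 1.61 Fr 4.55 M [-0.78  0.05  0.44] meas angle 84.36 rad 0.2246
[[-0.0006, 0, 0.001, 0, 0.12, 0, 0.0], [-0.0012, 0, 0.0019, 0, 0.24, 0, 0.0], [-0.0018, 0, 0.0029, 0, 0.36, 0, 0.0], [-0.0023, 0, 0.0039, 0, 0.48, 0, 0.0]]
```

Request:
{"op": "play_rows", "data": {
  "rows": [
    [[-0.0006,0,0.001,0,0.12,0,0.0],[-0.0012,0,0.0019,0,0.24,0,0.0],[-0.0018,0,0.0029,0,0.36,0,0.0],[-0.0023,0,0.0039,0,0.48,0,0.0]]
  ]
}}

```text
time_s: 14.9
position: [0.6576, -0.0572, 0.293]
tcp_rot: [[-0.558, -0.088, 0.825], [-0.05, 0.996, 0.073], [-0.828, -0.001, -0.56]]
force: [1.4, -4.9, 4.5]
opening: 0.124
```

```bash
python3 - <<'E'
from h import *
tr(85.3)
E
python3 arc.py 85.3 85.6 85.9 86.2 86.5
```

```text
th 85.3 Ft 0.64 Fr 4.55 M [-0.86  0.03  0.41] meas angle 85.56 rad 0.2245
[[-0.0006, 0, 0.001, 0, 0.12, 0, 0.0], [-0.0011, 0, 0.002, 0, 0.24, 0, 0.0], [-0.0017, 0, 0.0029, 0, 0.36, 0, 0.0], [-0.0023, 0, 0.0039, 0, 0.48, 0, 0.0]]
```

Request:
{"op": "play_rows", "data": {
  "rows": [
    [[-0.0006,0,0.001,0,0.12,0,0.0],[-0.0011,0,0.002,0,0.24,0,0.0]]
  ]
}}

```text
time_s: 15.1
position: [0.6598, -0.0569, 0.2929]
tcp_rot: [[-0.562, -0.088, 0.823], [-0.05, 0.996, 0.072], [-0.826, -0.001, -0.564]]
force: [1.4, -5.5, 5.3]
opening: 0.126
```

```bash
python3 - <<'E'
from h import *
tr(85.9)
capture("side"); tr(85.9); capture("side"); tr(85.9)
E
python3 arc.py 85.9 86.2 86.5 86.8
```

```text
th 85.9 Ft 0.47 Fr 5.31 M [-0.92  0.04  0.49] meas angle 86.16 rad 0.2245
th 85.9 Ft 0.82 Fr 4.44 M [-0.91  0.03  0.45] meas angle 86.19 rad 0.2245
th 85.9 Ft 0.98 Fr 4.92 M [-0.86 -0.01  0.47] meas angle 86.20 rad 0.2245
[[-0.0006, 0, 0.001, 0, 0.12, 0, 0.0], [-0.0011, 0, 0.002, 0, 0.24, 0, 0.0], [-0.0017, 0, 0.0029, 0, 0.36, 0, 0.0]]
```

Request:
{"op": "play_rows", "data": {
  "rows": [
    [[-0.0006,0,0.001,0,0.12,0,0.0],[-0.0011,0,0.002,0,0.24,0,0.0]]
  ]
}}

```text
time_s: 15.4
position: [0.6621, -0.0568, 0.2926]
tcp_rot: [[-0.565, -0.088, 0.82], [-0.051, 0.996, 0.072], [-0.823, -0.001, -0.567]]
force: [3.0, -5.1, 5.6]
opening: 0.125
```

```bash
python3 - <<'E'
from h import *
tr(86.5)
capture("side"); tr(86.5); capture("side"); tr(86.5)
E
python3 arc.py 86.5 86.8 87.1
```

```text
th 86.5 Ft 2.00 Fr 5.84 M [-0.91  0.    0.46] meas angle 86.75 rad 0.2244
th 86.5 Ft 2.28 Fr 4.99 M [-0.82 -0.06  0.43] meas angle 86.81 rad 0.2244
th 86.5 Ft 1.84 Fr 4.98 M [-0.9  -0.06  0.41] meas angle 86.81 rad 0.2244
[[-0.0006, 0, 0.001, 0, 0.12, 0, 0.0], [-0.0011, 0, 0.002, 0, 0.24, 0, 0.0]]
```

Request:
{"op": "play_rows", "data": {
  "rows": [
    [[-0.0006,0,0.001,0,0.12,0,0.0],[-0.0011,0,0.002,0,0.24,0,0.0]]
  ]
}}

```text
time_s: 15.7
position: [0.6644, -0.0566, 0.2924]
tcp_rot: [[-0.568, -0.088, 0.818], [-0.051, 0.996, 0.072], [-0.821, -0.001, -0.571]]
force: [2.4, -4.9, 4.1]
opening: 0.121
```

```bash
python3 - <<'E'
from h import *
tr(87.1)
capture("side"); tr(87.1); capture("side"); tr(87.1)
E
python3 arc.py 87.1 87.4 87.7 88
```

```text
th 87.1 Ft 1.50 Fr 4.29 M [-0.89  0.02  0.47] meas angle 87.37 rad 0.2244
th 87.1 Ft 1.30 Fr 5.08 M [-0.81  0.03  0.49] meas angle 87.41 rad 0.2244
th 87.1 Ft 1.20 Fr 4.81 M [-0.87 -0.03  0.5 ] meas angle 87.41 rad 0.2244
[[-0.0006, 0, 0.001, 0, 0.12, 0, 0.0], [-0.0011, 0, 0.002, 0, 0.24, 0, 0.0], [-0.0017, 0, 0.003, 0, 0.36, 0, 0.0]]
```

Request:
{"op": "play_rows", "data": {
  "rows": [
    [[-0.0006,0,0.001,0,0.12,0,0.0],[-0.0011,0,0.002,0,0.24,0,0.0]]
  ]
}}

```text
time_s: 16.0
position: [0.6665, -0.0564, 0.2921]
tcp_rot: [[-0.572, -0.088, 0.815], [-0.051, 0.996, 0.072], [-0.819, -0.001, -0.574]]
force: [1.7, -5.5, 5.4]
opening: 0.125
```

```bash
python3 - <<'E'
from h import *
tr(87.7)
capture("side"); tr(87.7); capture("side"); tr(87.7); shot("side",(370,490,90,210),"s8")
E
python3 arc.py 87.7 88 88.3 88.6
```

```text
th 87.7 Ft 0.63 Fr 5.53 M [-0.89  0.16  0.53] meas angle 87.94 rad 0.2244
th 87.7 Ft 0.85 Fr 5.29 M [-0.93  0.    0.45] meas angle 87.98 rad 0.2243
th 87.7 Ft 1.57 Fr 4.57 M [-0.93 -0.02  0.47] meas angle 87.97 rad 0.2243
[[-0.0006, 0, 0.001, 0, 0.12, 0, 0.0], [-0.0011, 0, 0.002, 0, 0.24, 0, 0.0], [-0.0016, 0, 0.003, 0, 0.36, 0, 0.0]]
```

View pics/s8.png

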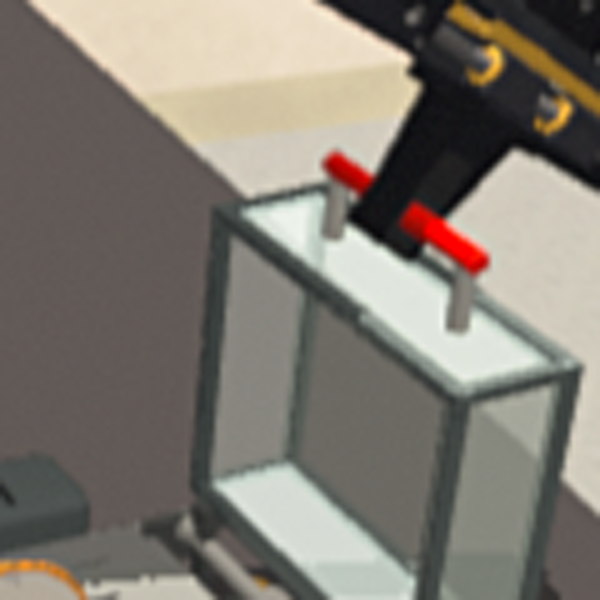

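Request:
{"op": "play_rows", "data": {
  "rows": [
    [[-0.0006,0,0.001,0,0.12,0,0.0],[-0.0011,0,0.002,0,0.24,0,0.0]]
  ]
}}

```text
time_s: 16.35
position: [0.6684, -0.0563, 0.2919]
tcp_rot: [[-0.577, -0.088, 0.812], [-0.051, 0.996, 0.071], [-0.815, -0.001, -0.579]]
force: [0.7, -5.8, 4.9]
opening: 0.121
```

```bash
python3 - <<'E'
from h import *
tr(88.3)
capture("side"); tr(88.3); capture("side"); tr(88.3)
E
python3 arc.py 88.3 88.5 88.7 88.9
```

```text
th 88.3 Ft -0.44 Fr 4.90 M [-0.91  0.25  0.56] meas angle 88.45 rad 0.2243
th 88.3 Ft -0.01 Fr 4.55 M [-0.96  0.25  0.49] meas angle 88.47 rad 0.2243
th 88.3 Ft -0.27 Fr 4.16 M [-0.92  0.21  0.43] meas angle 88.46 rad 0.2243
[[-0.0004, 0, 0.0007, 0, 0.08, 0, 0.0], [-0.0007, 0, 0.0013, 0, 0.16, 0, 0.0], [-0.0011, 0, 0.002, 0, 0.24, 0, 0.0]]
```

Tangential force has dropped from about +1.4 to -0.2 N, My has risen to 0.25, and the measured angle now lags. That looks like first contact. One tiny step to confirm.

Request:
{"op": "play_rows", "data": {
  "rows": [
    [[-0.0004,0,0.0007,0,0.08,0,0.0]]
  ]
}}

```text
time_s: 16.55
position: [0.669, -0.0562, 0.2919]
tcp_rot: [[-0.578, -0.088, 0.811], [-0.052, 0.996, 0.071], [-0.814, -0.001, -0.581]]
force: [-0.2, -5.5, 4.4]
opening: 0.131
```

```bash
python3 - <<'E'
from h import *
tr(88.5)
capture("side"); tr(88.5); capture("side"); tr(88.5)
E
python3 arc.py 88.5 88.7 88.9
```

```text
th 88.5 Ft -1.19 Fr 4.27 M [-0.91  0.29  0.54] meas angle 88.60 rad 0.2243
th 88.5 Ft -0.90 Fr 4.59 M [-0.9   0.27  0.5 ] meas angle 88.61 rad 0.2243
th 88.5 Ft -0.78 Fr 3.67 M [-0.9   0.23  0.53] meas angle 88.61 rad 0.2243
[[-0.0004, 0, 0.0007, 0, 0.08, 0, 0.0], [-0.0007, 0, 0.0013, 0, 0.16, 0, 0.0]]
```

Contact is confirmed: force falls steadily with tiny travel, at only about 1 N. Releasing gently with a small opening, then backing out along the fingers.

Request:
{"op": "play_rows", "data": {
  "rows": [
    [[0,0,0,0,0,0,0.014],[0,0,0,0,0,0,0.018],[0,0,0,0,0,0,0.022],[0,0,0,0,0,0,0.025],[0,0,0,0,0,0,0.025],[0,0,0,0,0,0,0.025]]
  ]
}}

```text
time_s: 17.25
position: [0.6693, -0.0553, 0.2917]
tcp_rot: [[-0.577, -0.089, 0.812], [-0.051, 0.996, 0.073], [-0.815, 0.001, -0.579]]
force: [-0.2, 0.1, 1.2]
opening: 0.283
```

Run:
```python
from h import *
st();tr(88.5); shot("side",(370,490,90,210),"s9")
```

```text
t 17.25 pos [ 0.6693 -0.0553  0.2917] x [-0.577 -0.051 -0.815] z [ 0.812  0.073 -0.579] F [-0.24  0.06  1.23] M [-0.01 -0.33 -0.05] op 0.283 J [-10.2  49.6  40.5 -10.6 123.9 -18.6]
th 88.5 Ft -0.40 Fr 1.19 M [-0.01 -0.33 -0.05] meas angle 88.70 rad 0.2243
```

View pics/s9.png

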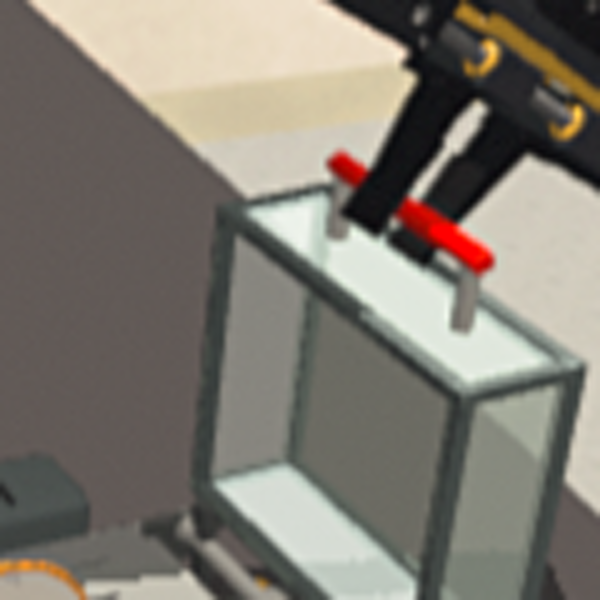

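The fingers are open around the bar at crop (370,215)/(410,245), and the hood has stayed put. Backing out straight along the fingers.

Request:
{"op": "play_rows", "data": {
  "rows": [
    [[-0.008,0,0,0,0,0,0.025],[-0.02,0,0,0,0,0,0.025],[-0.04,0,0,0,0,0,0.025],[-0.06,0,0,0,0,0,0.025],[-0.08,0,0,0,0,0,0.025],[-0.08,0,0,0,0,0,0.025]]
  ]
}}

```text
time_s: 17.9
position: [0.717, -0.0516, 0.3593]
tcp_rot: [[-0.572, -0.089, 0.816], [-0.052, 0.996, 0.072], [-0.819, -0.002, -0.574]]
force: [-0.1, 0.5, -0.4]
opening: 0.288
```

Run:
```python
from h import *
st(); d=shot("side",(290,490,70,220),"s10",[])
dt=capture("top"); o=dt["pixels"]; cv2.imwrite("pics/t10.png",cv2.resize(o[100:230,300:430,::-1],None,fx=4.5,fy=4.5,interpolation=cv2.INTER_CUBIC))
for c in("side","top"):
    for r in trace(c,"slice_center"): print(c,r["p"],r["at"],r["mask"].sum())
# move waypoints
for w in [([.66,-.08,.43],Rdown(4.84,105)),([.55,-.10,.43],Rdown(4.84-90+0,90))]: print(delta(*w))
```

```text
t 17.9 pos [ 0.717  -0.0516  0.3593] x [-0.572 -0.052 -0.819] z [ 0.816  0.072 -0.574] F [-0.06  0.46 -0.43] M [-0.06 -0.29 -0.01] op 0.288 J [ -9.4  54.3  20.5 -12.7 138.6 -21.5]
side 0.56 [392.0, 237.1] 174
top 0.51 [388.9, 110.4] 690
([-0.0269, -0.0234, -0.0895], [0.23, -20.52, 0.07])
([0.0378, -0.0336, -0.1801], [87.08, -27.81, 27.86])
```

View pics/s10.png

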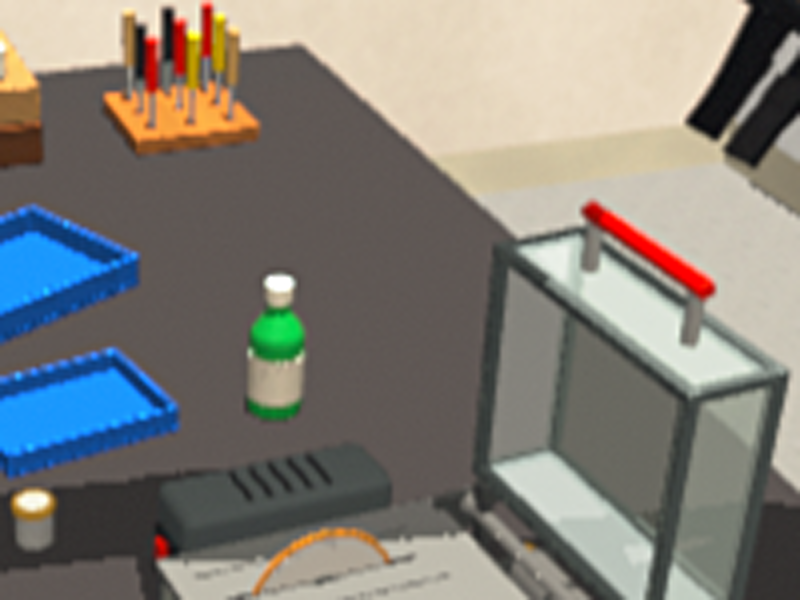

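View pics/t10.png

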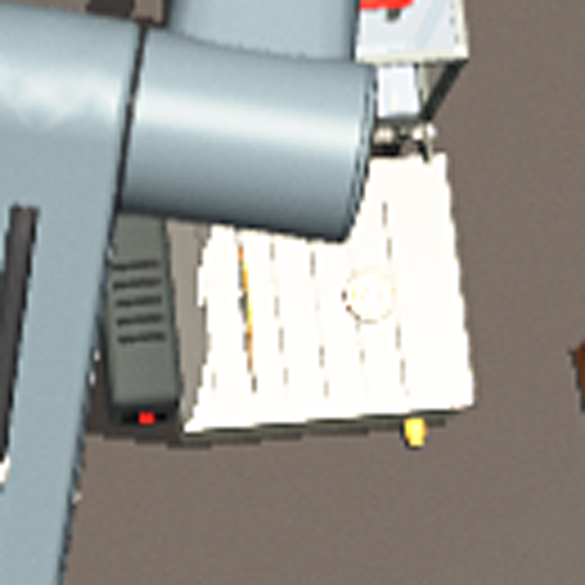

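The hood stands open by itself (crop (630,400)), and the slice is on the deck at side (392,237) and top (382,166). Moving up and back over the hood.

Request:
{"op": "play_rows", "data": {
  "rows": [
    [[-0.02,-0.006,-0.022,0,-5,0,0.025],[-0.03,-0.012,-0.045,0,-10,0,0.03],[-0.03,-0.018,-0.067,0,-15,0,0.04],[-0.027,-0.023,-0.09,0,-20.5,0,0.05],[-0.027,-0.023,-0.09,0,-20.5,0,0.06],[-0.027,-0.023,-0.09,0,-20.5,0,0.06]]
  ]
}}

```text
time_s: 18.7
position: [0.6586, -0.0796, 0.4325]
tcp_rot: [[-0.256, -0.088, 0.963], [-0.023, 0.996, 0.085], [-0.966, -0.0, -0.257]]
force: [-0.1, 0.8, -0.5]
opening: 0.623
```

Run:
```python
from h import *
st()
d=capture("side"); t=capture("top")
c,y=np.cos(YAW),np.sin(YAW)
for r in trace("side","slice_center")[:1]:
    m=r["mask"]; ys,xs=np.nonzero(m); print(r["p"],xs.min(),xs.max(),ys.min(),ys.max())
a,e=tri(d,(392,236.6),t,(382.2,166.)); print("tri",a,e)
p=onz(d,(391.8,236.8),.088); print("side z",p)
def circ(x,yy,z): A=np.linspace(0,2*np.pi,40); return np.stack([x+.019*np.cos(A),yy+.019*np.sin(A),0*A+z],1)
from scipy.optimize import least_squares
cn=cv2.findContours(m.astype(np.uint8),0,2)[0]; cn=max(cn,key=len)[:,0].astype(float)
def f(v):
    P=np.concatenate([circ(v[0],v[1],.083),circ(v[0],v[1],.091)]); hp=cv2.convexHull(proj(d,P).astype(np.float32))
    return [cv2.pointPolygonTest(hp,(float(q[0]),float(q[1])),True)-.3 for q in cn]
r=least_squares(f,p[:2],diff_step=1e-3); print("fit",r.x,r.cost)
for i,(cc,b) in enumerate({"side":(360,430,205,262),"top":(350,420,130,190)}.items()):
    shot(cc,b,f"sl{i}",list(circ(r.x[0],r.x[1],.091)))
```

```text
t 18.7 pos [ 0.6586 -0.0796  0.4325] x [-0.256 -0.023 -0.966] z [ 0.963  0.085 -0.257] F [-0.14  0.82 -0.52] M [-0.03 -0.16  0.03] op 0.623 J [-14.3  33.6  45.2  -5.4 115.1 -21. ]
0.5 381 396 229 241
tri [ 0.52968947 -0.10992265  0.08397325] 0.00917976567507349
side z [ 0.53161005 -0.11476828  0.088     ]
fit [ 0.52733544 -0.10629432] 1.3862069398551218
```

View pics/sl0.png

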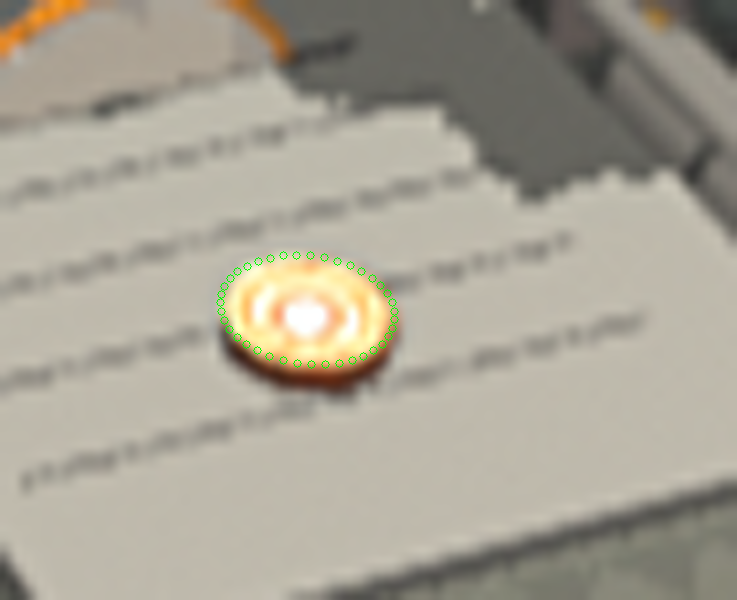

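View pics/sl1.png

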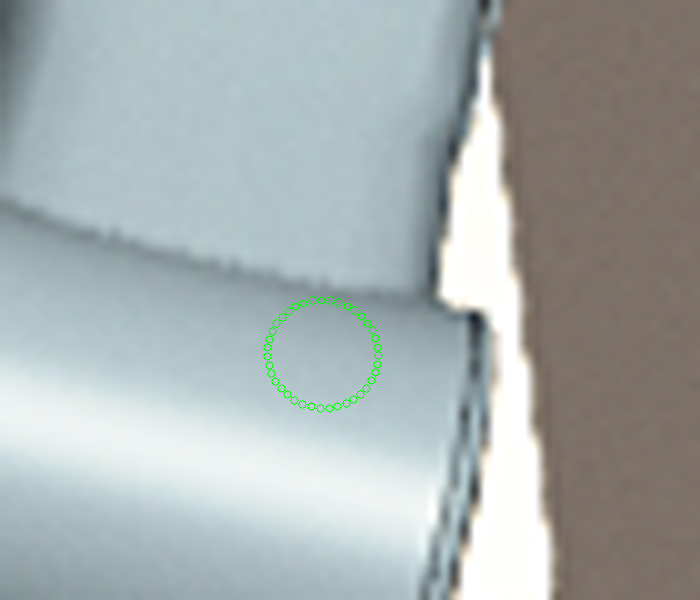

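The fitted circle at (0.5273,-0.1063) lies right on the slice's top face in the side view. The arm blocks the top view. Going above it with the jaws across the saw's y.

Run:
```python
from h import *
R=Rdown(4.84-90); d,rv=delta([.5273,-.1063,.38],R); print(d,rv); print([[round(v*k/11,4) for v in d]+[round(v*k/11,1) for v in rv]+[.058] for k in range(1,12)])
```

```text
[0.0828, -0.0149, -0.1182] [89.71, -11.81, 11.8]
[[0.0075, -0.0014, -0.0107, 8.2, -1.1, 1.1, 0.058], [0.0151, -0.0027, -0.0215, 16.3, -2.1, 2.1, 0.058], [0.0226, -0.0041, -0.0322, 24.5, -3.2, 3.2, 0.058], [0.0301, -0.0054, -0.043, 32.6, -4.3, 4.3, 0.058], [0.0376, -0.0068, -0.0537, 40.8, -5.4, 5.4, 0.058], [0.0452, -0.0081, -0.0645, 48.9, -6.4, 6.4, 0.058], [0.0527, -0.0095, -0.0752, 57.1, -7.5, 7.5, 0.058], [0.0602, -0.0108, -0.086, 65.2, -8.6, 8.6, 0.058], [0.0677, -0.0122, -0.0967, 73.4, -9.7, 9.7, 0.058], [0.0753, -0.0135, -0.1075, 81.6, -10.7, 10.7, 0.058], [0.0828, -0.0149, -0.1182, 89.7, -11.8, 11.8, 0.058]]
```

Request:
{"op": "play_rows", "data": {
  "rows": [
    [[0.0075,-0.0014,-0.0107,8.2,-1.1,1.1,0.058],[0.0151,-0.0027,-0.0215,16.3,-2.1,2.1,0.058],[0.0226,-0.0041,-0.0322,24.5,-3.2,3.2,0.058],[0.0301,-0.0054,-0.043,32.6,-4.3,4.3,0.058],[0.0376,-0.0068,-0.0537,40.8,-5.4,5.4,0.058],[0.0452,-0.0081,-0.0645,48.9,-6.4,6.4,0.058],[0.0527,-0.0095,-0.0752,57.1,-7.5,7.5,0.058],[0.0602,-0.0108,-0.086,65.2,-8.6,8.6,0.058],[0.0677,-0.0122,-0.0967,73.4,-9.7,9.7,0.058],[0.0753,-0.0135,-0.1075,81.6,-10.7,10.7,0.058],[0.0828,-0.0149,-0.118,89.7,-11.8,11.8,0.058],[0.0828,-0.0149,-0.118,89.7,-11.8,11.8,0.058]]
  ]
}}

```text
time_s: 20.15
position: [0.5253, -0.1059, 0.3806]
tcp_rot: [[-0.001, 0.996, 0.084], [0.001, 0.084, -0.996], [-1.0, -0.001, -0.001]]
force: [-0.2, 0.6, 0.3]
opening: 0.664
```

Run:
```python
from h import *
st(); R=Rdown(4.84-90); print(delta([.5273,-.1063,.15],R))
```

```text
t 20.15 pos [ 0.5253 -0.1059  0.3806] x [-0.001  0.001 -1.   ] z [ 0.084 -0.996 -0.001] F [-0.19  0.65  0.33] M [-0.07  0.11 -0.01] op 0.664 J [-23.4  14.6  81.8   0.   83.7  61.8]
([0.2306, 0.0022, 0.0007], [-0.01, -0.05, 0.06])
```

Request:
{"op": "play_rows", "data": {
  "rows": [
    [[0.045,0.001,0.0005,0,0,0,0.058],[0.09,0.002,0.0005,0,0,0,0.058],[0.135,0.002,0.0005,0,0,0,0.058],[0.18,0.002,0.0005,0,0,0,0.058],[0.21,0.002,0.0005,0,0,0,0.058],[0.23,0.002,0.0005,0,0,0,0.058],[0.23,0.002,0.0005,0,0,0,0.058],[0.23,0.002,0.0005,0,0,0,0.058]]
  ]
}}

```text
time_s: 20.95
position: [0.5304, -0.107, 0.1513]
tcp_rot: [[0.002, 0.996, 0.086], [-0.0, 0.086, -0.996], [-1.0, 0.002, 0.0]]
force: [0.2, 0.3, 0.4]
opening: 0.669
```

Run:
```python
from h import *
st(); R=Rdown(4.84-90); print(delta([.5273,-.1063,.095],R)); shot("side",(350,450,180,262),"s11")
```

```text
t 20.95 pos [ 0.5304 -0.107   0.1513] x [ 0.002 -0.    -1.   ] z [ 0.086 -0.996  0.   ] F [0.22 0.28 0.4 ] M [-0.07  0.18 -0.02] op 0.669 J [-23.3  29.4  98.3   0.   52.2  61.8]
([0.0563, -0.0031, -0.001], [0.09, 0.02, -0.12])
```

View pics/s11.png

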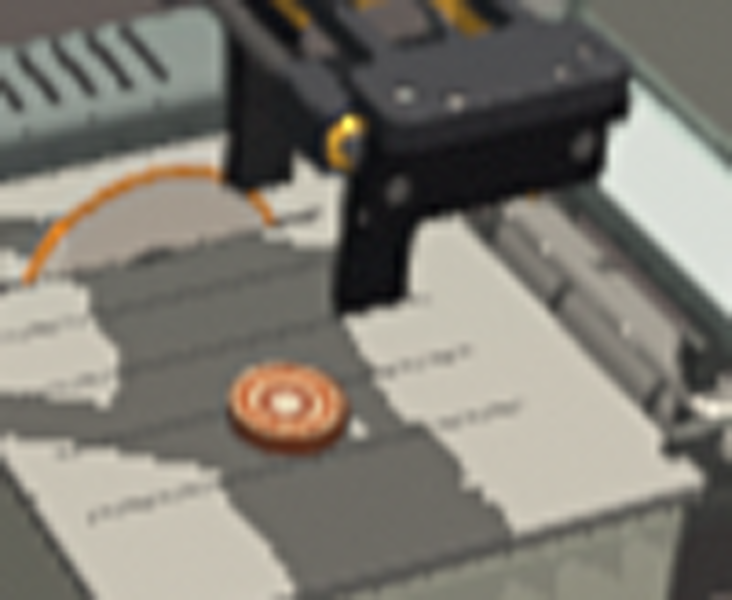

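The fingers straddle the slice at crop (288,405) in y, and the blade lies well beyond the left finger. Descending.

Request:
{"op": "play_rows", "data": {
  "rows": [
    [[0.02,-0.002,-0.0005,0,0,0,0.058],[0.04,-0.0025,-0.001,0,0,0,0.058],[0.054,-0.003,-0.001,0,0,0,0.058],[0.056,-0.003,-0.001,0,0,0,0.058],[0.056,-0.003,-0.001,0,0,0,0.058],[0.056,-0.003,-0.001,0,0,0,0.058]]
  ]
}}

```text
time_s: 21.6
position: [0.5274, -0.1066, 0.097]
tcp_rot: [[0.005, 0.996, 0.084], [-0.002, 0.084, -0.996], [-1.0, 0.005, 0.002]]
force: [0.4, -0.2, 0.1]
opening: 0.665
```

Run:
```python
from h import *
st(); R=Rdown(4.84-90); print(delta([.5273,-.1063,.0855],R))
```

```text
t 21.6 pos [ 0.5274 -0.1066  0.097 ] x [ 0.005 -0.002 -1.   ] z [ 0.084 -0.996  0.002] F [ 0.43 -0.24  0.14] M [0.03 0.13 0.06] op 0.665 J [-23.4  34.1 101.1   0.   44.5  61.8]
([0.0115, -0.0001, -0.0003], [-0.01, 0.12, -0.28])
```

Request:
{"op": "play_rows", "data": {
  "rows": [
    [[0.005,0,0,0,0,0,0.058],[0.01,0,0,0,0,0,0.058],[0.01,0,0,0,0,0,0.058],[0.01,0,0,0,0,0,0.058]]
  ]
}}

```text
time_s: 22.0
position: [0.526, -0.1061, 0.0855]
tcp_rot: [[0.002, 0.996, 0.084], [-0.0, 0.084, -0.996], [-1.0, 0.002, 0.0]]
force: [-0.2, 0.1, 0.2]
opening: 0.667
```

Run:
```python
from h import *
st(); shot("side",(360,430,195,252),"s12")
```

```text
t 22.0 pos [ 0.526  -0.1061  0.0855] x [ 0.002 -0.    -1.   ] z [ 0.084 -0.996  0.   ] F [-0.15  0.13  0.21] M [-0.09  0.18 -0.  ] op 0.667 J [-23.4  35.2 101.5   0.   43.1  61.8]
```

View pics/s12.png

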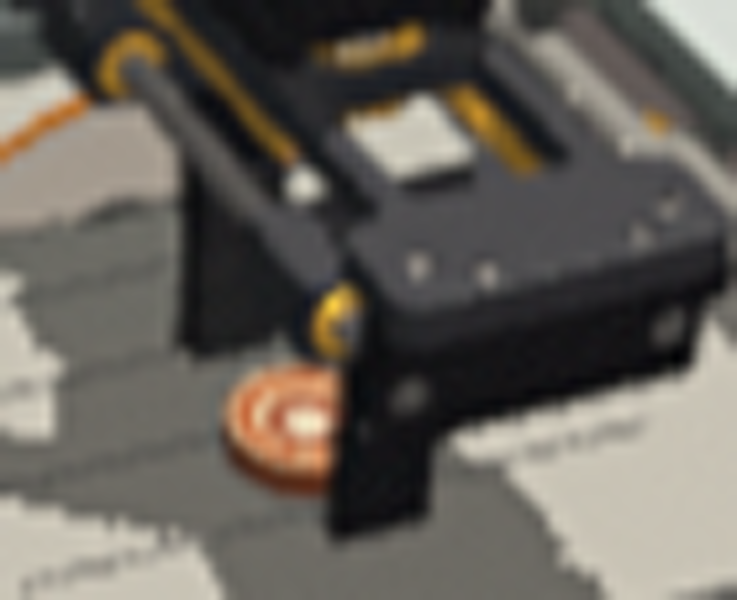

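The near finger at crop (380,500) and the far finger at (220,300) straddle the slice, and the tips are just off the deck with no contact force. Closing.

Request:
{"op": "play_rows", "data": {
  "rows": [
    [[0,0,0,0,0,0,0.046],[0,0,0,0,0,0,0.04],[0,0,0,0,0,0,0.03],[0,0,0,0,0,0,0.03],[0,0,0,0,0,0,0.03],[0,0,0,0,0,0,0.03]]
  ]
}}

```text
time_s: 22.65
position: [0.5262, -0.1061, 0.0857]
tcp_rot: [[0.002, 0.996, 0.084], [-0.0, 0.084, -0.996], [-1.0, 0.002, 0.001]]
force: [-0.2, -0.4, 0.4]
opening: 0.418
```

Run:
```python
from h import *
st()
```

```text
t 22.65 pos [ 0.5262 -0.1061  0.0857] x [ 0.002 -0.    -1.   ] z [ 0.084 -0.996  0.001] F [-0.24 -0.42  0.38] M [-0.08  0.18  0.01] op 0.418 J [-23.4  35.2 101.5   0.   43.1  61.8]
```

Stopped at 36.4 mm. The 12 mm bar read 10.8, so this is consistent with the 38 mm disc. Lifting.

Request:
{"op": "play_rows", "data": {
  "rows": [
    [[-0.004,0,0,0,0,0,0.03],[-0.012,0,0,0,0,0,0.03],[-0.025,0,0,0,0,0,0.03],[-0.045,0,0,0,0,0,0.03],[-0.065,0,0,0,0,0,0.03],[-0.085,0,0,0,0,0,0.03],[-0.1,0,0,0,0,0,0.03],[-0.1,0,0,0,0,0,0.03]]
  ]
}}

```text
time_s: 23.45
position: [0.5277, -0.1067, 0.1888]
tcp_rot: [[0.008, 0.996, 0.084], [-0.003, 0.084, -0.996], [-1.0, 0.008, 0.004]]
force: [0.2, -1.3, -0.3]
opening: 0.417
```

Run:
```python
from h import *
st(); shot("side",(340,440,150,250),"s13")
d=capture("top"); im=d["pixels"][:,:,::-1]
# small tray fit from the top rim
hsv=cv2.cvtColor(im.copy(),cv2.COLOR_BGR2HSV); m=cv2.inRange(hsv,(92,80,80),(125,255,255)); n,l,sx,ce=cv2.connectedComponentsWithStats(m)
for i in range(1,n):
    if 900<sx[i,4]<1800:
        cnt=cv2.findContours((l==i).astype(np.uint8),0,2)[0][0]; P=np.array([onz(d,p,.022)[:2] for p in cnt[:,0]],np.float32); r=cv2.minAreaRect(P); print(ce[i],np.round(r[0],4),np.round(r[1],4),r[2])
```

```text
t 23.45 pos [ 0.5277 -0.1067  0.1888] x [ 0.008 -0.003 -1.   ] z [ 0.084 -0.996  0.004] F [ 0.22 -1.33 -0.27] M [-0.02  0.13  0.05] op 0.417 J [-23.4  25.9  97.    0.   56.6  61.8]
[250.9119171  194.41746854] [0.4398 0.3492] [0.1569 0.1127] 12.290864944458008
```

View pics/s13.png

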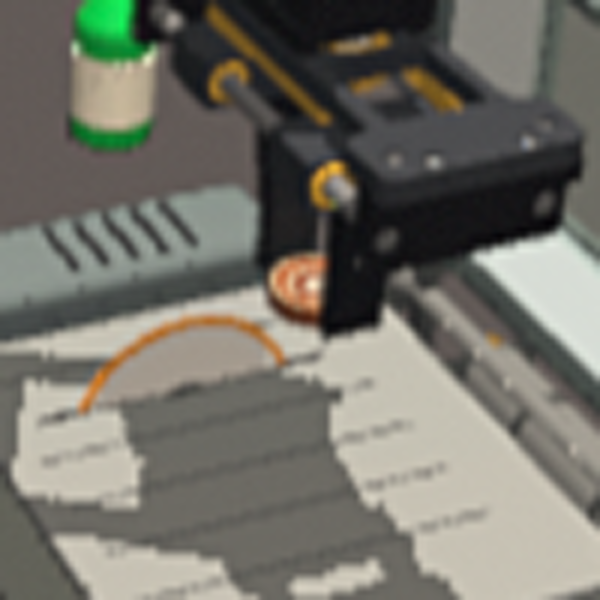

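The slice is held level between the fingers at crop (300,285). Carrying it to the tray centre (0.440,0.349) at height.

Run:
```python
from h import *
R=Rdown(-45); d,rv=delta([.440,.349,.21],R); print(d,rv); print([[round(v*k/12,3) for v in d]+[round(rv[0]*k/12,1),0,0,.03] for k in range(1,13)])
s=read_state();p0=np.array(s["position"]);
for k in range(0,13,2):
    q=p0+(np.array([.44,.349,.21])-p0)*k/12; print(round(np.hypot(q[0],q[1]),3),end=" ")
```

```text
[-0.0244, -0.0474, -0.4606] [-40.18, 0.13, -0.16]
[[-0.002, -0.004, -0.038, -3.3, 0, 0, 0.03], [-0.004, -0.008, -0.077, -6.7, 0, 0, 0.03], [-0.006, -0.012, -0.115, -10.0, 0, 0, 0.03], [-0.008, -0.016, -0.154, -13.4, 0, 0, 0.03], [-0.01, -0.02, -0.192, -16.7, 0, 0, 0.03], [-0.012, -0.024, -0.23, -20.1, 0, 0, 0.03], [-0.014, -0.028, -0.269, -23.4, 0, 0, 0.03], [-0.016, -0.032, -0.307, -26.8, 0, 0, 0.03], [-0.018, -0.036, -0.345, -30.1, 0, 0, 0.03], [-0.02, -0.04, -0.384, -33.5, 0, 0, 0.03], [-0.022, -0.043, -0.422, -36.8, 0, 0, 0.03], [-0.024, -0.047, -0.461, -40.2, 0, 0, 0.03]]
0.537 0.513 0.499 0.498 0.508 0.53 0.562
```

Request:
{"op": "play_rows", "data": {
  "rows": [
    [[-0.002,-0.002,-0.02,-2,0,0,0.03],[-0.004,-0.006,-0.055,-5,0,0,0.03],[-0.006,-0.01,-0.095,-8.5,0,0,0.03],[-0.008,-0.014,-0.135,-12,0,0,0.03],[-0.01,-0.018,-0.175,-15.5,0,0,0.03],[-0.012,-0.022,-0.215,-19,0,0,0.03],[-0.014,-0.027,-0.26,-23,0,0,0.03],[-0.016,-0.031,-0.305,-27,0,0,0.03],[-0.018,-0.036,-0.35,-31,0,0,0.03],[-0.02,-0.041,-0.395,-35,0,0,0.03],[-0.022,-0.045,-0.435,-38,0,0,0.03],[-0.024,-0.047,-0.461,-40.2,0,0,0.03]]
  ]
}}

```text
time_s: 24.75
position: [0.4386, 0.3517, 0.2081]
tcp_rot: [[-0.0, 0.704, 0.71], [-0.001, 0.71, -0.704], [-1.0, -0.001, 0.001]]
force: [0.7, -0.5, -0.1]
opening: 0.414
```

Run:
```python
from h import *
capture("top"); st(); shot("side",(240,380,80,200),"s14"); R=Rdown(-45); print(delta([.440,.349,.06],R))
```

```text
t 24.8 pos [0.4386 0.3548 0.2086] x [ 0.001  0.003 -1.   ] z [ 0.712 -0.702 -0.001] F [ 0.24  2.62 -0.11] M [0.06 0.08 0.02] op 0.417 J [27.6 26.4 91.9  0.1 61.5 72.1]
([0.1484, -0.0018, 0.0029], [0.28, 0.04, -0.06])
```

View pics/s14.png

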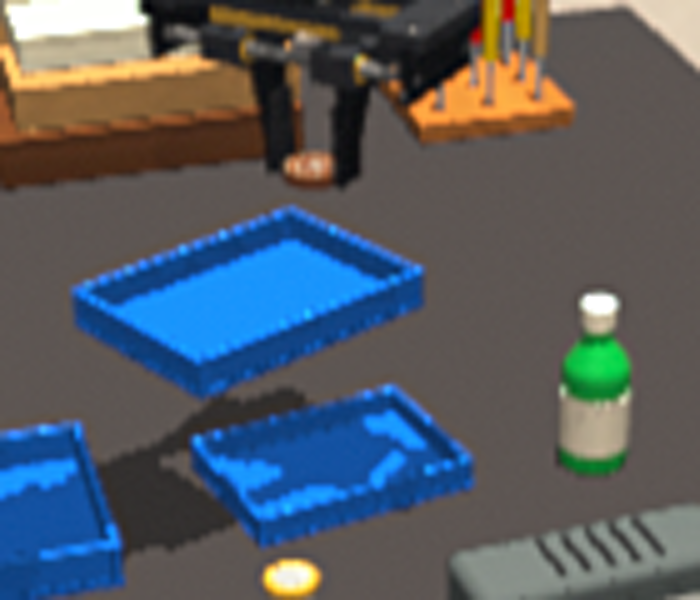

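The slice is held above the small tray, at crop (310,165). Descending vertically in stages.

Request:
{"op": "play_rows", "data": {
  "rows": [
    [[0.025,0,0,0,0,0,0.03],[0.06,0,0,0,0,0,0.03],[0.1,0,0,0,0,0,0.03],[0.13,0,0,0,0,0,0.03],[0.148,0,0,0,0,0,0.03],[0.148,0,0,0,0,0,0.03],[0.148,0,0,0,0,0,0.03]]
  ]
}}

```text
time_s: 25.55
position: [0.4405, 0.3484, 0.0608]
tcp_rot: [[0.001, 0.708, 0.707], [-0.001, 0.707, -0.708], [-1.0, -0.0, 0.001]]
force: [0.3, -0.1, 0.7]
opening: 0.419
```

Run:
```python
from h import *
st(); shot("side",(260,350,110,200),"s15"); R=Rdown(-45); print(delta([.440,.349,.012],R))
```

```text
t 25.55 pos [0.4405 0.3484 0.0608] x [ 0.001 -0.001 -1.   ] z [ 0.707 -0.708  0.001] F [ 0.27 -0.05  0.7 ] M [-0.12  0.12  0.01] op 0.419 J [27.  38.9 98.5 -0.1 42.6 72.1]
([0.0497, -0.0009, -0.001], [-0.03, 0.12, -0.09])
```

View pics/s15.png

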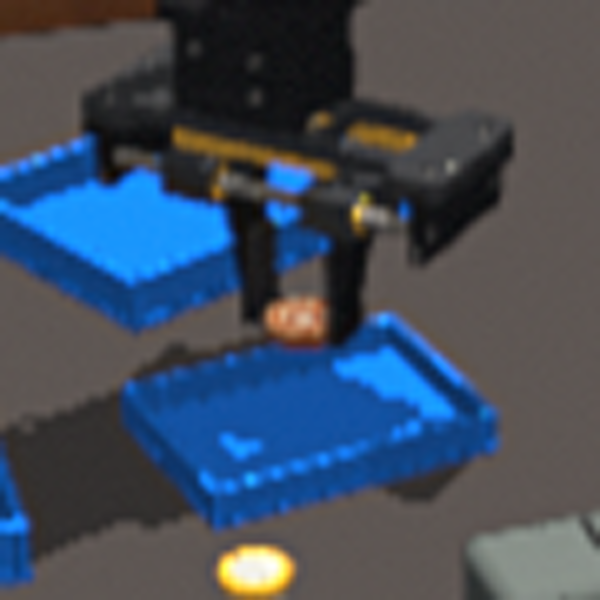

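Request:
{"op": "play_rows", "data": {
  "rows": [
    [[0.012,0,0,0,0,0,0.03],[0.026,0,0,0,0,0,0.03],[0.038,0,0,0,0,0,0.03],[0.046,0,0,0,0,0,0.03],[0.049,0,0,0,0,0,0.03],[0.049,0,0,0,0,0,0.03],[0.049,0,0,0,0,0,0.03]]
  ]
}}

```text
time_s: 26.3
position: [0.4409, 0.3494, 0.0123]
tcp_rot: [[0.002, 0.707, 0.707], [-0.0, 0.707, -0.707], [-1.0, 0.002, 0.002]]
force: [-0.6, -0.9, -0.5]
opening: 0.422
```

Run:
```python
from h import *
st(); capture("side"); st()
```

```text
t 26.3 pos [0.4409 0.3494 0.0123] x [ 0.002 -0.    -1.   ] z [ 0.707 -0.707  0.002] F [-0.6  -0.89 -0.51] M [-0.07  0.08  0.04] op 0.422 J [27.1 43.7 99.3 -0.1 36.9 72.1]
t 26.35 pos [0.4411 0.3495 0.0125] x [ 0.003 -0.    -1.   ] z [ 0.707 -0.707  0.002] F [-0.53 -0.11 -0.32] M [-0.11  0.18 -0.01] op 0.419 J [27.1 43.7 99.3 -0.1 36.9 72.1]
```

Request:
{"op": "play_rows", "data": {
  "rows": [
    [[0.001,0,0,0,0,0,0.03],[0.002,0,0,0,0,0,0.03],[0.003,0,0,0,0,0,0.03],[0.0035,0,0,0,0,0,0.03],[0.0035,0,0,0,0,0,0.03]]
  ]
}}

```text
time_s: 26.85
position: [0.4407, 0.3492, 0.0087]
tcp_rot: [[0.002, 0.707, 0.707], [-0.0, 0.707, -0.707], [-1.0, 0.001, 0.002]]
force: [0.7, 0.1, -1.4]
opening: 0.422
```

Run:
```python
from h import *
st(); capture("side"); st(); capture("side"); st()
```

```text
t 26.85 pos [0.4407 0.3492 0.0087] x [ 0.002 -0.    -1.   ] z [ 0.707 -0.707  0.002] F [ 0.72  0.08 -1.38] M [-0.12  0.14 -0.01] op 0.422 J [27.1 44.1 99.3 -0.1 36.5 72.1]
t 26.9 pos [0.4407 0.3493 0.0087] x [ 0.002 -0.    -1.   ] z [ 0.707 -0.707  0.002] F [-0.32 -0.24 -0.55] M [-0.07  0.14 -0.  ] op 0.416 J [27.1 44.1 99.3 -0.1 36.5 72.1]
t 26.95 pos [0.4408 0.3493 0.0088] x [ 0.002 -0.    -1.   ] z [ 0.707 -0.707  0.002] F [ 0.71  0.66 -0.08] M [-0.09  0.07 -0.03] op 0.419 J [27.1 44.1 99.3 -0.1 36.5 72.1]
```

Request:
{"op": "play_rows", "data": {
  "rows": [
    [[0.0005,0,0,0,0,0,0.03],[0.001,0,0,0,0,0,0.03],[0.001,0,0,0,0,0,0.03]]
  ]
}}

```text
time_s: 27.25
position: [0.4407, 0.3493, 0.0077]
tcp_rot: [[0.002, 0.707, 0.707], [-0.0, 0.707, -0.707], [-1.0, 0.001, 0.002]]
force: [-0.3, 0.7, 0.0]
opening: 0.417
```

Run:
```python
from h import *
st(); capture("side"); st(); capture("side"); st()
```

```text
t 27.25 pos [0.4407 0.3493 0.0077] x [ 0.002 -0.    -1.   ] z [ 0.707 -0.707  0.002] F [-0.33  0.71  0.04] M [-0.04  0.12 -0.06] op 0.417 J [27.1 44.2 99.4 -0.1 36.4 72.1]
t 27.3 pos [0.4408 0.3493 0.0077] x [ 0.002 -0.    -1.   ] z [ 0.707 -0.707  0.002] F [ 0.24  0.24 -1.27] M [-0.12  0.12  0.07] op 0.417 J [27.1 44.2 99.3 -0.1 36.4 72.1]
t 27.35 pos [0.4408 0.3493 0.0077] x [ 0.002 -0.    -1.   ] z [ 0.707 -0.707  0.002] F [0.25 0.15 0.09] M [-0.08  0.11  0.03] op 0.422 J [27.1 44.2 99.3 -0.1 36.4 72.1]
```

Request:
{"op": "play_rows", "data": {
  "rows": [
    [[0.0005,0,0,0,0,0,0.03],[0.001,0,0,0,0,0,0.03],[0.001,0,0,0,0,0,0.03]]
  ]
}}

```text
time_s: 27.65
position: [0.4408, 0.3493, 0.0067]
tcp_rot: [[0.002, 0.707, 0.707], [-0.0, 0.707, -0.707], [-1.0, 0.001, 0.002]]
force: [-0.4, 0.2, -0.9]
opening: 0.416
```

Run:
```python
from h import *
st(); capture("side"); st(); capture("side"); st()
```

```text
t 27.65 pos [0.4408 0.3493 0.0067] x [ 0.002 -0.    -1.   ] z [ 0.707 -0.707  0.002] F [-0.45  0.21 -0.9 ] M [-0.08  0.11 -0.02] op 0.416 J [27.1 44.3 99.4 -0.1 36.3 72.1]
t 27.7 pos [0.4408 0.3493 0.0067] x [ 0.002 -0.    -1.   ] z [ 0.707 -0.707  0.002] F [-0.72 -0.66 -0.9 ] M [-0.05  0.1   0.03] op 0.415 J [27.1 44.3 99.4 -0.1 36.3 72.1]
t 27.75 pos [0.4408 0.3493 0.0068] x [ 0.002 -0.    -1.   ] z [ 0.707 -0.707  0.002] F [ 0.34  0.04 -0.28] M [-0.13  0.12  0.  ] op 0.419 J [27.1 44.3 99.4 -0.1 36.3 72.1]
```

Request:
{"op": "play_rows", "data": {
  "rows": [
    [[0.0004,0,0,0,0,0,0.03],[0.0007,0,0,0,0,0,0.03],[0.0007,0,0,0,0,0,0.03]]
  ]
}}

```text
time_s: 28.05
position: [0.4408, 0.3493, 0.0067]
tcp_rot: [[0.002, 0.707, 0.707], [-0.0, 0.707, -0.707], [-1.0, 0.001, 0.002]]
force: [-0.3, -0.7, 4.5]
opening: 0.417
```

Run:
```python
from h import *
st(); capture("side"); st(); capture("side"); st()
```

```text
t 28.05 pos [0.4408 0.3493 0.0067] x [ 0.002 -0.    -1.   ] z [ 0.707 -0.707  0.002] F [-0.31 -0.75  4.51] M [-0.17  0.37 -0.01] op 0.417 J [27.1 44.3 99.4 -0.1 36.2 72.1]
t 28.1 pos [0.4407 0.3493 0.0066] x [ 0.002 -0.    -1.   ] z [ 0.707 -0.707  0.002] F [-1.79 -1.53  4.9 ] M [-0.2   0.32  0.01] op 0.418 J [27.1 44.3 99.4 -0.1 36.2 72.1]
t 28.15 pos [0.4408 0.3493 0.0066] x [ 0.002 -0.    -1.   ] z [ 0.707 -0.707  0.002] F [-1.42 -0.77  4.95] M [-0.16  0.26 -0.01] op 0.416 J [27.1 44.3 99.4 -0.1 36.2 72.1]
```

The slice has met the tray floor with about 5 N. Opening gently and lifting away.

Request:
{"op": "play_rows", "data": {
  "rows": [
    [[0,0,0,0,0,0,0.039],[0,0,0,0,0,0,0.043],[0,0,0,0,0,0,0.047],[0,0,0,0,0,0,0.052],[0,0,0,0,0,0,0.052],[-0.005,0,0,0,0,0,0.052],[-0.02,0,0,0,0,0,0.052],[-0.045,0,0,0,0,0,0.052],[-0.08,0,0,0,0,0,0.052],[-0.12,0,0,0,0,0,0.052],[-0.16,0,0,0,0,0,0.052],[-0.2,0,0,0,0,0,0.052]]
  ]
}}

```text
time_s: 29.35
position: [0.44, 0.3492, 0.209]
tcp_rot: [[0.003, 0.707, 0.707], [0.0, 0.707, -0.707], [-1.0, 0.002, 0.002]]
force: [0.2, 0.3, -0.9]
opening: 0.595
```

Request:
{"op": "play_rows", "data": {
  "rows": [
    [[0,0,0,0,0,0,0.052],[0,0,0,0,0,0,0.052],[0,0,0,0,0,0,0.052]]
  ]
}}

```text
time_s: 29.65
position: [0.4393, 0.3488, 0.2056]
tcp_rot: [[0.001, 0.707, 0.707], [-0.001, 0.707, -0.707], [-1.0, -0.001, 0.001]]
force: [-0.3, -0.2, 0.2]
opening: 0.597
```

Run:
```python
from h import *
st(); shot("side",(260,350,110,200),"s16"); d=shot("side",(240,500,70,265),"s17")
for r in trace("side","slice_center")[:2]: print(r["p"],r["at"],onz(d,r["at"],.009))
```

```text
t 29.65 pos [0.4393 0.3488 0.2056] x [ 0.001 -0.001 -1.   ] z [ 0.707 -0.707  0.001] F [-0.34 -0.23  0.18] M [-0.1   0.11  0.01] op 0.597 J [27.1 26.5 92.4 -0.1 61.1 72.1]
0.55 [307.9, 174.3] [0.44603881 0.33718861 0.009     ]
```

View pics/s16.png

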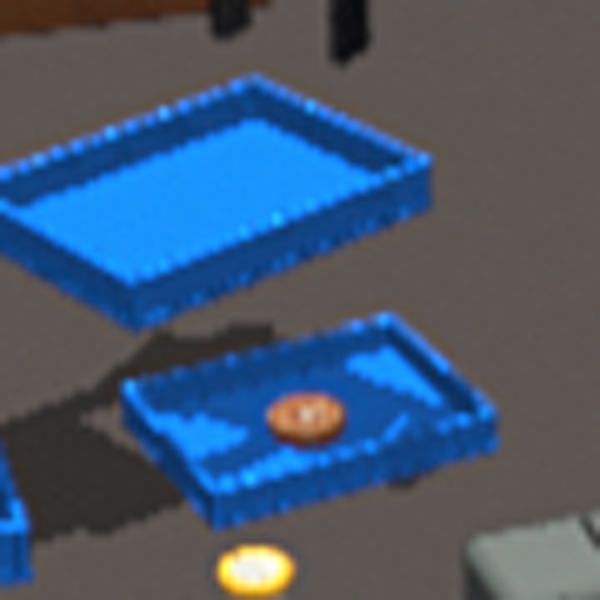

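View pics/s17.png

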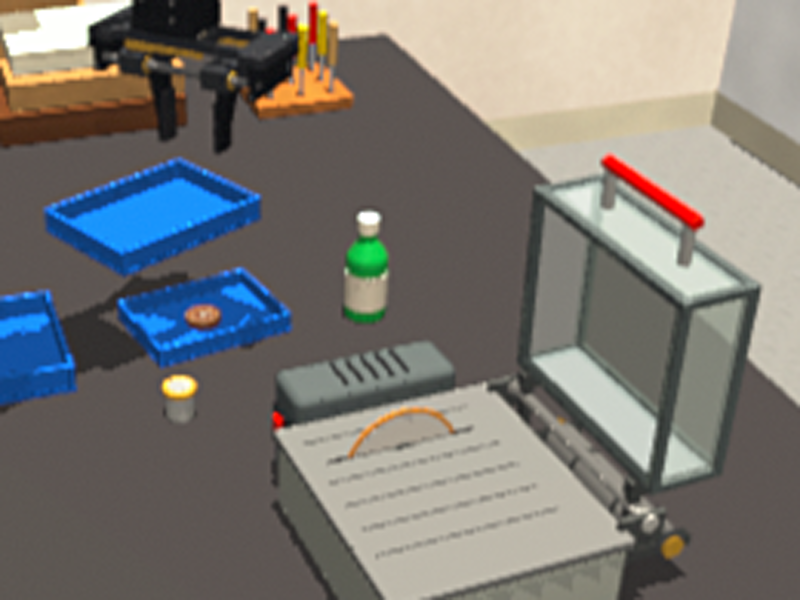

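The slice lies flat in the middle of the small tray (crop (305,415)). The hood stands open and the gripper is clear of everything. Handing in.

Run:
```python
from h import *
print(hand_in()); st()
```

```text
the job is handed in; nothing more can be done
None
the job is handed in; nothing more can be done
```

The job is handed in: the hood rests open at its stop, and the agate slice lies flat in the middle of the small blue tray. It took about 30 s of the 72 s allowed; `hand_in()` gave no verdict.

- **Hood:** I swung it up by the red handle past its balance point and eased it back in small steps. At about 88° the pull along its path changed from about +1.5 N to −1 N within a degree, with the arm starting to lag, which I took as the stop. I released it there, and it stood by itself in every later picture. The opening angle comes from my fitted saw position, so it is good to about a degree.
- **Slice:** I gripped it across the saw's y with the fingers well off the blade, and carried it to the tray that measured about 153 x 112 mm. The other two blue trays were about 210 x 155 mm. I lowered it until it touched the floor at about 5 N, then let go.
- **Last checks:** The final side picture shows the slice flat in that tray, the hood open, the bottle and loupe standing where they were, and the gripper about 0.2 m above touching nothing. I did not take a last picture of the stone box and rough stone, which the arm stayed well away from.
- **Checks that disagreed:** While I held the handle there were sideways and radial forces of about 4 to 9 N from a small error in my arc, and they vanished on release. One network reading put the slice about 12 mm from the tray centre, but the picture shows it central.

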